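# Put the washed mate ware away behind the glass sash

### The job

Slide the glass sash of the mate station all the way down, then put the washed ware from the counter away: hang every infuser by the hole in its handle on one of the pegs, and stand the gourd upright in the small bamboo tray on the deck. When everything is put away, slide the sash all the way up again, and leave the other things where they are.

Things in the scene. Friction and masses are not known exactly. Their poses are not given: they have to be found in the camera images.
- station: Fixed oak mate station, open above: plinth 135 deep (x) x 540 wide (y) x 110 mm high, its top is the deck; peg rail at the rear (top 248 mm up, front face 31 mm behind origin), glass sash in front, sash guide posts 200 mm high at (-79, +/-265) mm. Origin: centre of underside on the counter; +x to the rear (away from the robot), +y left. Yaw within 0.1 rad of 0.
- peg0 (a point): Middle of peg 0 on its axis, 241 mm above the counter, frame turned as the station (peg 0 rightmost seen from the robot, peg 3 leftmost, 90 mm apart). Steel pin 8 mm thick along station x, from its root in the rail 32 mm behind this point to its free tip 30 mm in front (towards the robot), rising 11 degrees to the tip (axis 6 mm lower at the root, 6 mm higher at the tip).
- peg1 (a point): Middle of peg 1 on its axis, 241 mm above the counter, frame turned as the station (peg 0 rightmost seen from the robot, peg 3 leftmost, 90 mm apart). Steel pin 8 mm thick along station x, from its root in the rail 32 mm behind this point to its free tip 30 mm in front (towards the robot), rising 11 degrees to the tip (axis 6 mm lower at the root, 6 mm higher at the tip).
- peg2 (a point): Middle of peg 2 on its axis, 241 mm above the counter, frame turned as the station (peg 0 rightmost seen from the robot, peg 3 leftmost, 90 mm apart). Steel pin 8 mm thick along station x, from its root in the rail 32 mm behind this point to its free tip 30 mm in front (towards the robot), rising 11 degrees to the tip (axis 6 mm lower at the root, 6 mm higher at the tip).
- peg3 (a point): Middle of peg 3 on its axis, 241 mm above the counter, frame turned as the station (peg 0 rightmost seen from the robot, peg 3 leftmost, 90 mm apart). Steel pin 8 mm thick along station x, from its root in the rail 32 mm behind this point to its free tip 30 mm in front (towards the robot), rising 11 degrees to the tip (axis 6 mm lower at the root, 6 mm higher at the tip).
- tray_in (a point): Centre of the inner floor of the small bamboo tray fixed on the left end of the deck, 115 mm above the counter; inside 100 x 100 mm, outside 110 x 110, rim 9 mm above its floor; frame turned as the station's.
- sash (a joint): Height of the glass sash above its bottom stop, m: 0 = fully down (open), 0.12 = fully up (closed); starts 0.09 to 0.12. Wood-framed pane 512 mm wide, 79 mm in front of the station's origin; top edge 125 mm above the counter when down, 245 when up. Stays where it is left: about 11 N to lift, 3 N to push down.
- sash_grip (a point): Centre of the sash's handle, moving with the sash: dark wooden block 20 (x) x 50 (y) x 30 (z) mm, 17 mm clear of the pane's glass, on a neck 30 mm wide; 109 mm in front of the station's origin, 113 mm above the counter when the sash is down. Can be gripped from above across its 50 mm length, fingers closing along the station's y.
- infuser0: Infuser (two to four present; None if absent): closed steel pot 45 mm high, foot 50 and body 44 mm across, with a flat upright bamboo handle 36 mm wide (own y), 10 thick (own x), top 106 mm above the foot, and a square hole 24 wide x 26 high through it along own x. Starts upright on the counter, own x within 0.35 rad of world x. Origin: centre of underside. About 0.14 kg. Both faces alike.
- infuser1: Infuser (two to four present; None if absent): closed steel pot 45 mm high, foot 50 and body 44 mm across, with a flat upright bamboo handle 36 mm wide (own y), 10 thick (own x), top 106 mm above the foot, and a square hole 24 wide x 26 high through it along own x. Starts upright on the counter, own x within 0.35 rad of world x. Origin: centre of underside. About 0.14 kg. Both faces alike.
- infuser2: Infuser (two to four present; None if absent): closed steel pot 45 mm high, foot 50 and body 44 mm across, with a flat upright bamboo handle 36 mm wide (own y), 10 thick (own x), top 106 mm above the foot, and a square hole 24 wide x 26 high through it along own x. Starts upright on the counter, own x within 0.35 rad of world x. Origin: centre of underside. About 0.14 kg. Both faces alike.
- infuser3: Infuser (two to four present; None if absent): closed steel pot 45 mm high, foot 50 and body 44 mm across, with a flat upright bamboo handle 36 mm wide (own y), 10 thick (own x), top 106 mm above the foot, and a square hole 24 wide x 26 high through it along own x. Starts upright on the counter, own x within 0.35 rad of world x. Origin: centre of underside. About 0.14 kg. Both faces alike.
- infuser0_eye (a point): Centre of the hole in infuser0's handle, 83 mm above its foot; 13 mm of hole above and below, 12 mm to each side.
- infuser1_eye (a point): Centre of the hole in infuser1's handle, 83 mm above its foot; 13 mm of hole above and below, 12 mm to each side.
- infuser2_eye (a point): Centre of the hole in infuser2's handle, 83 mm above its foot; 13 mm of hole above and below, 12 mm to each side.
- infuser3_eye (a point): Centre of the hole in infuser3's handle, 83 mm above its foot; 13 mm of hole above and below, 12 mm to each side.
- gourd: Terracotta-orange ceramic mate gourd: an open round cup 62 mm in outer diameter (54 at the foot), 85 mm high, wall 4 mm. Starts upright on the counter. Origin: centre of its underside, z up. About 0.2 kg.
- shaker: Bystander: glass shaker with a steel cap, 42 mm across, 70 high, upright among the infusers. Origin: centre of its underside.
- puck: Bystander: flat round steel tin 52 mm across, 24 high, on the deck under the pegs. Origin: centre of its underside.
- canister: Bystander: closed glass canister 90 mm across, 150 high, on the counter to the left. Origin: centre of its underside.
- dispenser: Bystander: red yerba dispenser 90 x 100 mm, 185 high, on the counter to the right. Origin: centre of its underside.
- bombilla: Bystander: slotted steel drinking straw 180 mm long, 12 high, lying on the counter to the right. Origin: its middle, on the counter.
- teaspoon: Bystander: teaspoon 140 mm long lying on the counter to the left.
Things that resemble listed ones, but are neither listed nor needed, are in the scene too. Leave any purple look-alike of the infuser2 alone.

How it is judged (in metres and radians):
On the way, in this order (a step that is already met when the one before it is completed fails the run):
1. the sash is slid fully down (within 6 mm of its bottom stop) (value of joint sash below 0.006 m), for 0.2 s.
2. with the sash still down, every infuser hangs on a peg and the gourd stands in the tray, all released (x of infuser0_eye in the frame of peg0 between -0.03 and 0.032 m and z of infuser0_eye in the frame of peg0 between -0.018 and 0.006 m and angle between each of infuser0, infuser1, infuser2, infuser3's own z axis and vertical below 0.3 rad and linear speed of each of infuser0, infuser1, infuser2, infuser3 below 0.15 m/s and contact force between the fingers and infuser0 below 0.1 N and (y of infuser0_eye in the frame of peg0 between -0.011 and 0.011 m or y of infuser0_eye in the frame of peg1 between -0.011 and 0.011 m or y of infuser0_eye in the frame of peg2 between -0.011 and 0.011 m or y of infuser0_eye in the frame of peg3 between -0.011 and 0.011 m) and x of infuser1_eye in the frame of peg0 between -0.03 and 0.032 m and z of infuser1_eye in the frame of peg0 between -0.018 and 0.006 m and contact force between the fingers and infuser1 below 0.1 N and (y of infuser1_eye in the frame of peg0 between -0.011 and 0.011 m or y of infuser1_eye in the frame of peg1 between -0.011 and 0.011 m or y of infuser1_eye in the frame of peg2 between -0.011 and 0.011 m or y of infuser1_eye in the frame of peg3 between -0.011 and 0.011 m) and x of infuser2_eye in the frame of peg0 between -0.03 and 0.032 m and z of infuser2_eye in the frame of peg0 between -0.018 and 0.006 m and contact force between the fingers and infuser2 below 0.1 N and (y of infuser2_eye in the frame of peg0 between -0.011 and 0.011 m or y of infuser2_eye in the frame of peg1 between -0.011 and 0.011 m or y of infuser2_eye in the frame of peg2 between -0.011 and 0.011 m or y of infuser2_eye in the frame of peg3 between -0.011 and 0.011 m) and x of infuser3_eye in the frame of peg0 between -0.03 and 0.032 m and z of infuser3_eye in the frame of peg0 between -0.018 and 0.006 m and contact force between the fingers and infuser3 below 0.1 N and (y of infuser3_eye in the frame of peg0 between -0.011 and 0.011 m or y of infuser3_eye in the frame of peg1 between -0.011 and 0.011 m or y of infuser3_eye in the frame of peg2 between -0.011 and 0.011 m or y of infuser3_eye in the frame of peg3 between -0.011 and 0.011 m) and x of gourd in the frame of tray_in between -0.024 and 0.024 m and y of gourd in the frame of tray_in between -0.024 and 0.024 m and z of gourd in the frame of tray_in between -0.005 and 0.006 m and angle between gourd's own z axis and vertical below 0.1 rad and linear speed of gourd below 0.05 m/s and contact force between the fingers and gourd below 0.1 N and value of joint sash below 0.02 m), for 0.2 s.
At the end, for the whole second after the job is handed in: Each infuser present hangs almost still, upright, a peg through its hole (hole centre within 11 mm sideways of the peg axis, 18 mm below to 6 mm above peg middle, between root and tip); gourd upright on the tray floor within 24 mm of its centre each way; sash at rest within 8 mm of its top stop (x of infuser0_eye in the frame of peg0 between -0.03 and 0.032 m and z of infuser0_eye in the frame of peg0 between -0.018 and 0.006 m and angle between each of infuser0, infuser1, infuser2, infuser3's own z axis and vertical below 0.3 rad and linear speed of each of infuser0, infuser1, infuser2, infuser3 below 0.15 m/s and contact force between the fingers and infuser0 below 0.1 N and (y of infuser0_eye in the frame of peg0 between -0.011 and 0.011 m or y of infuser0_eye in the frame of peg1 between -0.011 and 0.011 m or y of infuser0_eye in the frame of peg2 between -0.011 and 0.011 m or y of infuser0_eye in the frame of peg3 between -0.011 and 0.011 m) and x of infuser1_eye in the frame of peg0 between -0.03 and 0.032 m and z of infuser1_eye in the frame of peg0 between -0.018 and 0.006 m and contact force between the fingers and infuser1 below 0.1 N and (y of infuser1_eye in the frame of peg0 between -0.011 and 0.011 m or y of infuser1_eye in the frame of peg1 between -0.011 and 0.011 m or y of infuser1_eye in the frame of peg2 between -0.011 and 0.011 m or y of infuser1_eye in the frame of peg3 between -0.011 and 0.011 m) and x of infuser2_eye in the frame of peg0 between -0.03 and 0.032 m and z of infuser2_eye in the frame of peg0 between -0.018 and 0.006 m and contact force between the fingers and infuser2 below 0.1 N and (y of infuser2_eye in the frame of peg0 between -0.011 and 0.011 m or y of infuser2_eye in the frame of peg1 between -0.011 and 0.011 m or y of infuser2_eye in the frame of peg2 between -0.011 and 0.011 m or y of infuser2_eye in the frame of peg3 between -0.011 and 0.011 m) and x of infuser3_eye in the frame of peg0 between -0.03 and 0.032 m and z of infuser3_eye in the frame of peg0 between -0.018 and 0.006 m and contact force between the fingers and infuser3 below 0.1 N and (y of infuser3_eye in the frame of peg0 between -0.011 and 0.011 m or y of infuser3_eye in the frame of peg1 between -0.011 and 0.011 m or y of infuser3_eye in the frame of peg2 between -0.011 and 0.011 m or y of infuser3_eye in the frame of peg3 between -0.011 and 0.011 m) and x of gourd in the frame of tray_in between -0.024 and 0.024 m and y of gourd in the frame of tray_in between -0.024 and 0.024 m and z of gourd in the frame of tray_in between -0.005 and 0.006 m and angle between gourd's own z axis and vertical below 0.1 rad and linear speed of gourd below 0.05 m/s and contact force between the fingers and gourd below 0.1 N and value of joint sash above 0.112 m and velocity of joint sash between -0.02 and 0.02 m/s); the robot touches nothing.
It fails at once if the shaker, flat tin, canister, dispenser, bombilla or teaspoon is moved more than 5 cm (distance of any of shaker, puck, canister, dispenser, bombilla, teaspoon from where it was at the start of the episode above 0.05 m).
It fails at once if the shaker, flat tin, canister or dispenser is tipped over (angle between any of shaker, puck, canister, dispenser's own z axis and vertical above 0.7 rad).
Of infuser0, infuser1, infuser2, infuser3 only 2 to 4 are there at a start; the rules pass over those that are not, and their reading is None.
At some moment in a run one of gourd may be knocked a few centimetres aside while the robot is not near it.
It also fails if it takes over 210 s, if anything falls off the work surface, if the arm or the gripper's body presses on something with over 40 N, if the wrist force passes 120 N, or if a joint passes its speed limit or range.

### The arm

A 6-joint arm with a two-finger parallel gripper is mounted at the origin on the work surface. World frame = base frame: x ahead of the robot, y to its left, z up, the work surface at z = 0. Lengths are in m, angles in degrees, forces in N, time in s.
With the tool pointing down it reaches from about 0.35 to 0.975 m from the base axis. Payload 7.1 kg.
Tool frame: the origin (TCP) lies between the finger pads; the fingertips stand 19 mm ahead of it and the grasp point (between the pads) is the TCP; z points along the fingers, y is the direction in which the jaws open and shut (so a half turn about z gives the same grasp; the last joint's range is limited). The gripper opens to 88 mm and grips with 3 to 60 N. Pads are 20 mm wide; open, the fingers measure 115 mm over their backs; the gripper's body (75 mm by 178 mm) begins 61 mm behind the grasp point.
Start: joints at [75.86, 24.242, 93.386, -0, 62.372, -1.089], TCP at [0.141, 0.609, 0.242] pointing down, gripper open.
Joint ranges: [-172.04, 172.04], [-51.8, 120.97], [4.93, 147.93], [-75.15, 255.16], [6.16, 154.13], [-145.62, 145.62]. Speed limits (degrees/s): [136.94, 136.94, 172.46, 180, 180, 180].

### API

Orientations are given as [roll, pitch, yaw] about the fixed x, y, z axes, in that order (R = Rz(yaw) Ry(pitch) Rx(roll)).
In Python, from rig import observe, imaging, ctrl, recognise, spot_point gives the robot as it stands.
- The arm moves only by the tool send_rows, never from a script. Its argument "deltas" is a list of rows, each an object of numbers: "gripper": the closure in counts, from 0 (fully open) to 255 (shut); "tx", "ty", "tz": the shift along the tool's x, y, z in mm; "wx", "wy", "wz": the turn, a rotation vector about the tool's x, y, z in rad. A call has 1 to 10 rows; each row shifts and turns the commanded pose from where the row before left it, along the tool's axes as they then stand; what a row does not reach is not made up. A row lasts 1/12 s, in which the tool goes at most 41.7 mm and 7.16 degrees, less where a joint would pass 70% of its speed; a pose out of reach is approached as far as the arm can. A call with a gripper value outside its range is refused whole. The fingers move at their own pace and stop on an object; the grip force is fixed at half the most. Time passes only in rows, so rows that do not move let the fingers close. It gives the time, the measured TCP pose, the force and the opening at its end, in the units of the state.
- observe(): the state, without advancing time (a new reading comes with each control period).
- imaging.capture(name): name is "scene" or "top"; returns a dict with "frame" (480x640x3 uint8, red, green, blue), "vertical_fov" (degrees; the focal length in pixels is half the picture's height over the tangent of half this angle, whatever the lens; pixels are square), "cx", "cy" (the principal point, pixels), "R" (3x3) and "t" (3): a world point X has camera coordinates R X + t. Camera axes: x right, y down, z forward; pixel columns grow to the right and rows downward; lengths in m; the calibration is good to about 2 mm. A picture is of the moment at which its call begins. There is no depth.
- ctrl.hand_in(): hands the job in, once; it reports no verdict.
Trained networks look in a picture, given as the dict that the camera call returned (one of the last four; its "shot" number tells which), for a name from the list of things; names that differ only in an ending like _2 or _b are one class to them, and where a whole thing is asked for, a point or a joint stands for the part that bears it (a point fixed in the world has none). Each returns a list of dicts, best first, with "confidence" (0 to 1); they miss things now and then, are a little off and sometimes report something else, mostly with a low value. They report only what shows in the picture. A call takes as long as a camera call. They do not tell look-alikes from the thing itself.
- recognise(picture, target): "centre" ([x, y, z] in m, in world coordinates, good to about 4 mm: the middle of the surface that is visible of it).
- spot_point(picture, target): "centre" ([x, y, z] in m, in world coordinates, good to about 4 mm: a listed point, or the origin of a listed thing).
The state is a dict: "clock": time; "joints": joint angles; "qvel": joint speeds; "effort": joint torques, N m; "ee_pos": TCP position; "eef_rot": TCP orientation; "ft_force": force on the tool from outside, world axes, zero at the start; "wrist_torque": the same for the moment, N m; "gripper_width": finger opening in m.
Only numpy, scipy, OpenCV 4.12 (cv2) and the standard library are available. Lean on these libraries where they do the work, as an engineer would, in place of code of your own. Each camera call takes 0.05 s, during which the arm holds its last target. There are 200 camera calls.

## Working session

There is one attempt and no reset: what is moved stays moved. The work goes in short steps, Python scripts to look and compute and a tool call to move; the robot and the scene stay as the last step left them, time stands still between calls to the robot, and variables do not carry over. Pictures are saved under pics/ and viewed, about 12 in all and at most 16, crops included, and the job is handed in when it is done.

Besides the shell and the picture viewer there is one more tool, called after "Call:" as name(argument=value, ...), one argument or row to a line, values as JSON. send_rows: Moves the arm, as the interface text tells. Its arguments: {"type":"object","properties":{"deltas":{"type":"array","items":{"type":"object","properties":{"gripper":{"type":"number"},"tx":{"type":"number"},"ty":{"type":"number"},"tz":{"type":"number"},"wx":{"type":"number"},"wy":{"type":"number"},"wz":{"type":"number"}}}}},"required":["deltas"]}

```bash
ls; mkdir -p pics; cat > h.py <<'E'
import numpy as np, cv2
from rig import observe, imaging, ctrl, recognise, spot_point
def cap(n,save=None):
    p=imaging.capture(n)
    if save: cv2.imwrite('pics/'+save+'.png',p['frame'][:,:,::-1])
    return p
def proj(p,X):
    f=240/np.tan(np.radians(p['vertical_fov'])/2); c=np.array(p['R'])@np.array(X)+np.array(p['t'])
    return (p['cx']+f*c[0]/c[2],p['cy']+f*c[1]/c[2])
def onplane(p,u,v,z):
    f=240/np.tan(np.radians(p['vertical_fov'])/2); R=np.array(p['R']);t=np.array(p['t'])
    d=R.T@np.array([(u-p['cx'])/f,(v-p['cy'])/f,1]); o=-R.T@t
    return o+d*(z-o[2])/d[2]
def show(p,fn,names):
    for n in names:
        print(n,[(np.round(r['centre'],3).tolist(),round(r['confidence'],2)) for r in fn(p,n)])
E
python3 - <<'E'
from h import *
print(observe())
a=cap('scene','s0'); b=cap('top','t0')
for p in (a,b):
    print(p['vertical_fov'],np.round(-np.array(p['R']).T@p['t'],3))
    show(p,spot_point,['station','peg0','peg1','peg2','peg3','tray_in','sash_grip','infuser0','infuser0_eye','gourd','shaker','puck','canister','dispenser'])
E
```

```text
pics
{'clock': 0.0, 'joints': array([ 7.58594474e+01,  2.42856136e+01,  9.34322423e+01, -8.95554479e-04,
        6.23707340e+01, -1.08769690e+00]), 'qvel': array([ 0.0921083 , -0.03768989, -0.03212216, -0.01273059, -0.01720055,
        0.01404665]), 'effort': array([ 2.34411436e-04, -5.44616747e+01, -2.73669094e+01,  6.44796831e-02,
        2.27504689e-02, -1.31217835e-04]), 'ee_pos': array([0.14099551, 0.60834375, 0.24088323]), 'eef_rot': array([-1.79911411e+02, -8.89033901e-04,  1.66947560e+02]), 'ft_force': array([-0.47762473,  0.96961498, -0.10568894]), 'wrist_torque': array([-0.04660543, -0.0577359 ,  0.02911826]), 'gripper_width': 0.08786623255397386}
46.55474326634757 [ 0.578 -1.118  1.123]
station [([0.612, 0.04, 0.245], 0.71), ([0.626, -0.033, -0.001], 0.58), ([0.423, 0.172, -0.001], 0.33)]
peg0 [([0.615, 0.036, 0.245], 0.83), ([0.64, -0.234, 0.242], 0.78), ([0.625, -0.051, 0.241], 0.75), ([0.511, -0.041, 0.208], 0.72), ([0.633, -0.145, 0.242], 0.65), ([0.454, -0.284, 0.089], 0.47)]
peg1 [([0.615, 0.036, 0.245], 0.83), ([0.64, -0.234, 0.242], 0.78), ([0.625, -0.051, 0.241], 
[... 1501 characters left out ...]
8, 0.038, 0.243], 0.61)]
peg3 [([0.638, -0.236, 0.242], 0.96), ([0.624, -0.054, 0.24], 0.85), ([0.618, 0.038, 0.243], 0.61)]
tray_in [([0.601, 0.171, 0.118], 0.89), ([0.456, 0.307, 0.0], 0.62)]
sash_grip [([0.513, -0.044, 0.205], 0.87)]
infuser0 [([0.454, 0.304, 0.001], 0.83), ([0.43, 0.055, 0.0], 0.76), ([0.452, -0.29, 0.0], 0.74), ([0.348, -0.072, 0.001], 0.64), ([0.351, 0.074, 0.001], 0.63), ([0.442, -0.065, -0.0], 0.53)]
infuser0_eye [([0.42, 0.396, 0.0], 0.22)]
gourd [([0.432, -0.18, 0.002], 0.72)]
shaker [([0.422, 0.17, -0.001], 0.61)]
puck [([0.625, -0.17, 0.109], 0.63)]
canister [([0.49, 0.501, -0.002], 0.92)]
dispenser [([0.418, 0.392, -0.001], 0.71), ([0.477, -0.521, 0.004], 0.63)]
```

View pics/s0.png

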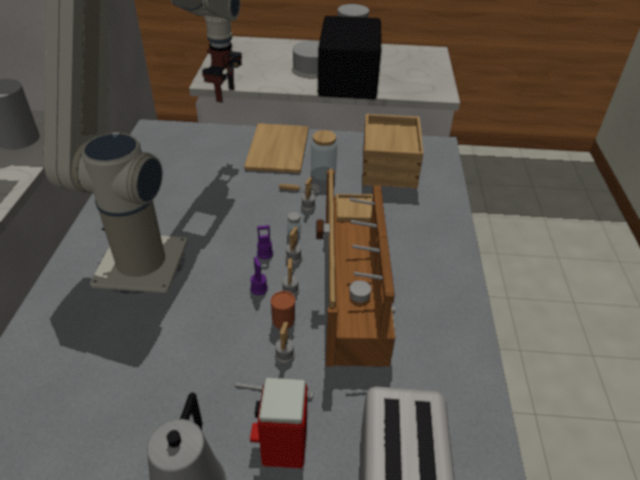

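View pics/t0.png

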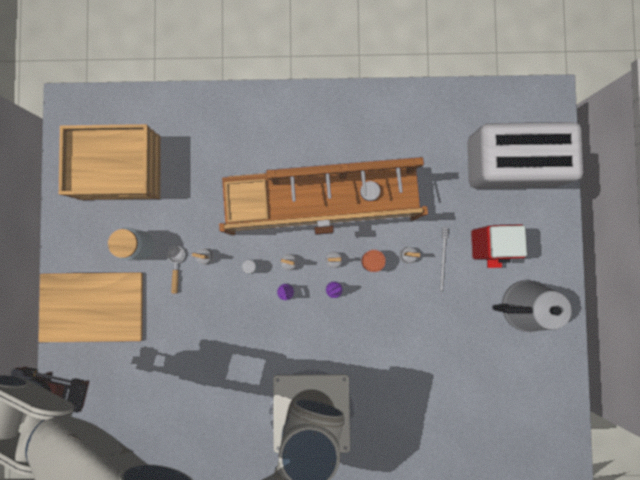

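Four bamboo-handled infusers (top image at about (203,256), (290,262), (335,260), (411,255)). The gourd is at (373,261) and the shaker at (250,266). The two purple look-alikes are at (286,292) and (334,290). The sash is near the top. Next I'll fit the station pose and the handle yaws.

```bash
python3 - <<'E'
from h import *
from scipy.optimize import least_squares
a=cap('scene'); b=cap('top','t1')
# peg fit: unknown x,y,yaw, py0
obs=[]
for p in (a,b):
    for r in spot_point(p,'peg0'):
        c=np.array(r['centre'])
        if abs(c[2]-.241)<.01 and c[0]>.58: obs.append(c[:2])
obs=np.array(obs);print(np.round(obs,3).tolist())
g=[np.array(spot_point(p,'sash_grip')[0]['centre']) for p in (a,b)]
t=[np.array(r['centre']) for p in (a,b) for r in spot_point(p,'tray_in')[:1]]
s=[np.array(r['centre']) for r in spot_point(b,'station')[:1]]
print(g,t,s)
def P(q,l): c,sn=np.cos(q[2]),np.sin(q[2]); return q[:2]+np.array([c*l[0]-sn*l[1],sn*l[0]+c*l[1]])
def res(q):
    R=[]
    pe=[P(q,(-.001,q[3]+.09*i)) for i in range(4)]
    for o in obs: R+=list(min((o-e for e in pe),key=np.linalg.norm))
    for o in g: R+=list(o[:2]-P(q,(-.109,0)))
    for o in t: R+=list(o[:2]-P(q,(q[4],q[5])))
    for o in s: R+=list(.7*(o[:2]-q[:2]))
    return R
sol=least_squares(res,[.624,-.033,.083,-.2,0,.21],loss='soft_l1',f_scale=.004)
print(np.round(sol.x,4),np.degrees(sol.x[2]),np.round(sol.fun*1000,1))
for i in range(4): print('peg',i,np.round(P(sol.x,(-.001,sol.x[3]+.09*i)),4))
inf={}
for p in (a,b):
    for r in spot_point(p,'infuser0'): print(np.round(r['centre'],3),r['confidence'])
    show(p,spot_point,['gourd','infuser0_eye'])
# bamboo yaw
f=b['frame'];hsv=cv2.cvtColor(f,cv2.COLOR_RGB2HSV)
m=((hsv[...,0]>6)&(hsv[...,0]<28)&(hsv[...,1]>90)).astype(np.uint8)
for (x,y) in [(.455,.308),(.432,.059),(.441,-.066),(.452,-.286)]:
    u,v=proj(b,(x,y,.106)); 
    print('px',round(u),round(v))
    ys,xs=np.nonzero(m[int(v)-9:int(v)+10,int(u)-12:int(u)+13])
    pts=np.array([onplane(b,xx+int(u)-12,yy+int(v)-9,.1)[:2] for xx,yy in zip(xs,ys)])
    if len(pts)>3:
        c=pts.mean(0);w,V=np.linalg.eigh(np.cov((pts-c).T));d=V[:,1]; d=d*np.sign(d[1])
        print(len(pts),np.round(c,3),'yaw',np.degrees(np.arctan2(-d[0],d[1])),np.sqrt(w)*1000)
v0=cv2.resize(f[235:305,185:435],None,fx=3.2,fy=3.2,interpolation=cv2.INTER_CUBIC)
e=a['frame'];v1=cv2.resize(e[170:370,240:400],None,fx=3,fy=3,interpolation=cv2.INTER_CUBIC)
cv2.imwrite('pics/c1.png',v0[:,:,::-1]);cv2.imwrite('pics/c2.png',v1[:,:,::-1])
E
```

```text
[[0.614, 0.039], [0.624, -0.053], [0.636, -0.233], [0.632, -0.149], [0.616, 0.038], [0.638, -0.232], [0.624, -0.053]]
[array([ 0.5119, -0.042 ,  0.2026]), array([ 0.5092, -0.0427,  0.205 ])] [array([0.604 , 0.1756, 0.1168]), array([0.6018, 0.1683, 0.1181])] [array([ 0.6192, -0.0312, -0.0012])]
[ 0.6216 -0.0326  0.0842 -0.2004 -0.0015  0.2054] 4.823797596565066 [-0.3  2.7  1.4  0.3 -1.6 -1.   1.8 -6.1  1.7  1.3  0.6  0.6  1.6  0.3
 -1.1 -0.2 -3.8 -0.9  1.1  3.7 -1.1 -3.6 -1.7  1. ]
peg 0 [ 0.6375 -0.2324]
peg 1 [ 0.6299 -0.1427]
peg 2 [ 0.6224 -0.053 ]
peg 3 [0.6148 0.0367]
[0.345 0.072 0.003] 0.97
[ 0.357 -0.072 -0.003] 0.97
[ 0.451 -0.283 -0.001] 0.94
[0.434 0.063 0.005] 0.9
[ 0.621 -0.032 -0.   ] 0.71
[0.455 0.31  0.002] 0.63
[ 0.44  -0.066  0.   ] 0.54
[ 0.421  0.171 -0.002] 0.48
gourd [([0.428, -0.181, 0.0], 0.69), ([0.623, -0.054, 0.242], 0.5)]
infuser0_eye [([0.451, -0.29, 0.087], 0.78), ([0.454, 0.309, -0.004], 0.69), ([0.605, 0.175, 0.112], 0.24), ([0.439, 0.061, 0.08], 0.23)]
[ 0.453 -0.29  -0.   ] 0.82
[ 0.43   0.059 -0.002] 0.73
[0.459 0.303 0.   ] 0.72
[ 0.348 -0.071 -0.004] 0.66
[ 0.44  -0.067  0.002] 0.62
[0.348 0.068 0.005] 0.46
gourd [([0.436, -0.183, 0.005], 0.67), ([0.42, 0.394, 0.002], 0.6), ([0.44, -0.07, 0.085], 0.4)]
infuser0_eye [([0.451, -0.291, 0.084], 0.55), ([0.628, -0.14, 0.244], 0.34)]
px 197 255
31 [0.454 0.304] yaw -12.57809040973348 [1.99750775 9.88161315]
px 287 262
29 [0.435 0.059] yaw -13.45897646343405 [1.94205577 9.39603208]
px 333 258
32 [ 0.439 -0.072] yaw 2.37373154590789 [2.12960346 9.30601279]
px 413 253
41 [ 0.45  -0.287] yaw -4.610377550559524 [ 2.34608556 11.09572719]
```

View pics/c1.png

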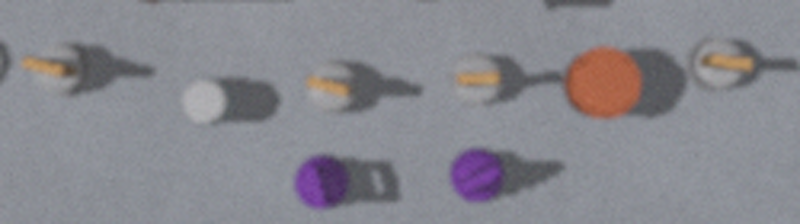

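```bash
cat >> h.py <<'E'
YAW=4.8; O=np.array([.6216,-.0326])
PEG=[np.array([.6375,-.2324]),np.array([.6299,-.1427]),np.array([.6224,-.053]),np.array([.6148,.0367])]
def st(x,y):
    c,s=np.cos(np.radians(YAW)),np.sin(np.radians(YAW)); return O+[c*x-s*y,s*x+c*y]
def to(pos,yaw):
    "print world yaw turn as wz (turn first) and the shift in the turned tool frame"
    o=observe(); dy=(yaw-o['eef_rot'][2]+180)%360-180; a=np.radians(yaw)
    d=(np.array(pos)-o['ee_pos'])*1000
    print('yaw now %.1f wz %.3f  tx %.1f ty %.1f tz %.1f'%(o['eef_rot'][2],-np.radians(dy),d[0]*np.cos(a)+d[1]*np.sin(a),d[0]*np.sin(a)-d[1]*np.cos(a),-d[2]),'at',np.round(o['ee_pos'],4),'w',round(o['gripper_width'],4),'F',np.round(o['ft_force'],1),'t',round(o['clock'],1))
E
python3 -c "
from h import *
to((.511,-.042,.3),184.8)"
```

```text
yaw now 166.9 wz -0.312  tx -314.1 ty -679.5 tz -58.3 at [0.1411 0.6088 0.2417] w 0.0878 F [0.6 0.  0.4] t 2.2
```

Call:
send_rows(
  deltas=[
    {"wz": -0.104,"tz": -20,"gripper": 0},
    {"wz": -0.104,"tz": -20,"gripper": 0},
    {"wz": -0.104,"tz": -20,"gripper": 0},
    {"tx": -16,"ty": -34,"gripper": 0},
    {"tx": -16,"ty": -34,"gripper": 0},
    {"tx": -16,"ty": -34,"gripper": 0},
    {"tx": -16,"ty": -34,"gripper": 0},
    {"tx": -16,"ty": -34,"gripper": 0},
    {"tx": -16,"ty": -34,"gripper": 0},
    {"tx": -16,"ty": -34,"gripper": 0},
  ],
)

```text
invalid input at $.deltas[0]: expected keys gripper, tx, ty, tz, wx, wy, wz
```

Call:
send_rows(
  deltas=[
    {"tx": -16,"ty": -34,"gripper": 0},
    {"tx": -16,"ty": -34,"gripper": 0},
    {"tx": -16,"ty": -34,"gripper": 0},
    {"tx": -16,"ty": -34,"gripper": 0},
    {"tx": -16,"ty": -34,"gripper": 0},
    {"tx": -16,"ty": -34,"gripper": 0},
    {"tx": -16,"ty": -34,"gripper": 0},
    {"tx": -16,"ty": -34,"gripper": 0},
    {"tx": -16,"ty": -34,"gripper": 0},
    {"tx": -16,"ty": -34,"gripper": 0},
  ],
)

```text
invalid input at $.deltas[0]: expected keys gripper, tx, ty, tz, wx, wy, wz
```

```bash
python3 -c "
from h import *
to((.511,-.042,.205),184.8)"
```

```text
yaw now 166.9 wz -0.312  tx -314.1 ty -679.5 tz 36.7 at [0.1411 0.6088 0.2417] w 0.0878 F [0.6 0.  0.4] t 2.2
```

All keys are required in every row.

Call:
send_rows(
  deltas=[
    {"tx": 0,"ty": 0,"tz": -20,"wx": 0,"wy": 0,"wz": -0.104,"gripper": 0},
    {"tx": 0,"ty": 0,"tz": -20,"wx": 0,"wy": 0,"wz": -0.104,"gripper": 0},
    {"tx": 0,"ty": 0,"tz": -20,"wx": 0,"wy": 0,"wz": -0.104,"gripper": 0},
    {"tx": -16,"ty": -34,"tz": 0,"wx": 0,"wy": 0,"wz": 0,"gripper": 0},
    {"tx": -16,"ty": -34,"tz": 0,"wx": 0,"wy": 0,"wz": 0,"gripper": 0},
    {"tx": -16,"ty": -34,"tz": 0,"wx": 0,"wy": 0,"wz": 0,"gripper": 0},
    {"tx": -16,"ty": -34,"tz": 0,"wx": 0,"wy": 0,"wz": 0,"gripper": 0},
    {"tx": -16,"ty": -34,"tz": 0,"wx": 0,"wy": 0,"wz": 0,"gripper": 0},
    {"tx": -16,"ty": -34,"tz": 0,"wx": 0,"wy": 0,"wz": 0,"gripper": 0},
    {"tx": -16,"ty": -34,"tz": 0,"wx": 0,"wy": 0,"wz": 0,"gripper": 0},
  ],
)

```text
clock: 3.08
ee_pos: [0.2732, 0.3795, 0.3019]
eef_rot: [180.0, 0.0, -175.1]
ft_force: [0.6, -0.1, -0.4]
gripper_width: 0.0883
```

Call:
send_rows(
  deltas=[
    {"tx": -16,"ty": -34,"tz": 0,"wx": 0,"wy": 0,"wz": 0,"gripper": 0},
    {"tx": -16,"ty": -34,"tz": 0,"wx": 0,"wy": 0,"wz": 0,"gripper": 0},
    {"tx": -16,"ty": -34,"tz": 0,"wx": 0,"wy": 0,"wz": 0,"gripper": 0},
    {"tx": -16,"ty": -34,"tz": 0,"wx": 0,"wy": 0,"wz": 0,"gripper": 0},
    {"tx": -16,"ty": -34,"tz": 0,"wx": 0,"wy": 0,"wz": 0,"gripper": 0},
    {"tx": -16,"ty": -34,"tz": 0,"wx": 0,"wy": 0,"wz": 0,"gripper": 0},
    {"tx": -16,"ty": -34,"tz": 0,"wx": 0,"wy": 0,"wz": 0,"gripper": 0},
    {"tx": -16,"ty": -34,"tz": 0,"wx": 0,"wy": 0,"wz": 0,"gripper": 0},
    {"tx": -16,"ty": -34,"tz": 0,"wx": 0,"wy": 0,"wz": 0,"gripper": 0},
    {"tx": -16,"ty": -34,"tz": 0,"wx": 0,"wy": 0,"wz": 0,"gripper": 0},
  ],
)

```text
clock: 3.92
ee_pos: [0.4614, 0.0539, 0.302]
eef_rot: [180.0, 0.0, -175.2]
ft_force: [0.8, 0.4, -0.4]
gripper_width: 0.0879
```

```bash
python3 -c "
from h import *
to((.511,-.042,.205),184.8)"
```

```text
yaw now -175.2 wz 0.000  tx -41.4 ty -99.7 tz 97.0 at [0.4614 0.0539 0.302 ] w 0.0879 F [ 0.8  0.4 -0.4] t 3.9
```

Call:
send_rows(
  deltas=[
    {"tx": -14,"ty": -34,"tz": 0,"wx": 0,"wy": 0,"wz": 0,"gripper": 0},
    {"tx": -14,"ty": -34,"tz": 0,"wx": 0,"wy": 0,"wz": 0,"gripper": 0},
    {"tx": -13,"ty": -31,"tz": 0,"wx": 0,"wy": 0,"wz": 0,"gripper": 0},
    {"tx": 0,"ty": 0,"tz": 30,"wx": 0,"wy": 0,"wz": 0,"gripper": 0},
    {"tx": 0,"ty": 0,"tz": 30,"wx": 0,"wy": 0,"wz": 0,"gripper": 0},
    {"tx": 0,"ty": 0,"tz": 32,"wx": 0,"wy": 0,"wz": 0,"gripper": 0},
    {"tx": 0,"ty": 0,"tz": 0,"wx": 0,"wy": 0,"wz": 0,"gripper": 255},
    {"tx": 0,"ty": 0,"tz": 0,"wx": 0,"wy": 0,"wz": 0,"gripper": 255},
    {"tx": 0,"ty": 0,"tz": 0,"wx": 0,"wy": 0,"wz": 0,"gripper": 255},
    {"tx": 0,"ty": 0,"tz": 0,"wx": 0,"wy": 0,"wz": 0,"gripper": 255},
  ],
)

```text
clock: 4.75
ee_pos: [0.5113, -0.0394, 0.2117]
eef_rot: [-180.0, 0.2, -175.2]
ft_force: [0.3, -0.1, 0.3]
gripper_width: 0.0646
```

```bash
python3 -c "
from h import *
to((.511,-.042,.113),184.8)"
```

```text
yaw now -175.2 wz 0.001  tx 0.5 ty -2.6 tz 98.7 at [ 0.5113 -0.0394  0.2117] w 0.0646 F [ 0.3 -0.1  0.3] t 4.8
```

Call:
send_rows(
  deltas=[
    {"tx": 0,"ty": 0,"tz": 0,"wx": 0,"wy": 0,"wz": 0,"gripper": 255},
    {"tx": 0,"ty": 0,"tz": 0,"wx": 0,"wy": 0,"wz": 0,"gripper": 255},
    {"tx": 0,"ty": 0,"tz": 0,"wx": 0,"wy": 0,"wz": 0,"gripper": 255},
    {"tx": 0,"ty": 0,"tz": 0,"wx": 0,"wy": 0,"wz": 0,"gripper": 255},
    {"tx": 0,"ty": 0,"tz": 14,"wx": 0,"wy": 0,"wz": 0,"gripper": 255},
    {"tx": 0,"ty": 0,"tz": 14,"wx": 0,"wy": 0,"wz": 0,"gripper": 255},
    {"tx": 0,"ty": 0,"tz": 14,"wx": 0,"wy": 0,"wz": 0,"gripper": 255},
    {"tx": 0,"ty": 0,"tz": 14,"wx": 0,"wy": 0,"wz": 0,"gripper": 255},
    {"tx": 0,"ty": 0,"tz": 14,"wx": 0,"wy": 0,"wz": 0,"gripper": 255},
    {"tx": 0,"ty": 0,"tz": 10,"wx": 0,"wy": 0,"wz": 0,"gripper": 255},
  ],
)

```text
clock: 5.58
ee_pos: [0.5112, -0.0415, 0.1303]
eef_rot: [-179.8, 0.2, -175.1]
ft_force: [-0.2, -13.9, 3.3]
gripper_width: 0.0496
```

```bash
python3 -c "
from h import *
to((.511,-.042,.113),184.8)
a=cap('scene');show(a,spot_point,['sash_grip'])"
```

```text
yaw now -175.1 wz 0.001  tx 0.2 ty -0.5 tz 17.3 at [ 0.5112 -0.0415  0.1303] w 0.0496 F [ -0.2 -13.9   3.3] t 5.6
sash_grip [([0.511, -0.038, 0.127], 0.81)]
```

Call:
send_rows(
  deltas=[
    {"tx": 0,"ty": -2,"tz": 5,"wx": 0,"wy": 0,"wz": 0,"gripper": 255},
    {"tx": 0,"ty": 0,"tz": 5,"wx": 0,"wy": 0,"wz": 0,"gripper": 255},
    {"tx": 0,"ty": 0,"tz": 3,"wx": 0,"wy": 0,"wz": 0,"gripper": 255},
    {"tx": 0,"ty": 0,"tz": 2,"wx": 0,"wy": 0,"wz": 0,"gripper": 255},
  ],
)

```text
clock: 6.02
ee_pos: [0.5121, -0.0416, 0.118]
eef_rot: [-180.0, 0.2, -175.2]
ft_force: [-10.5, 0.1, 44.7]
gripper_width: 0.0503
```

Call:
send_rows(
  deltas=[
    {"tx": 0,"ty": 0,"tz": 2,"wx": 0,"wy": 0,"wz": 0,"gripper": 255},
    {"tx": 0,"ty": 0,"tz": 2,"wx": 0,"wy": 0,"wz": 0,"gripper": 255},
  ],
)

```text
clock: 6.18
ee_pos: [0.5135, -0.0415, 0.1154]
eef_rot: [-179.9, 0.4, -175.2]
ft_force: [-6.9, 1.5, 46.2]
gripper_width: 0.0498
```

Call:
send_rows(
  deltas=[
    {"tx": 0,"ty": 0,"tz": -2,"wx": 0,"wy": 0,"wz": 0,"gripper": 255},
    {"tx": 0,"ty": 0,"tz": 0,"wx": 0,"wy": 0,"wz": 0,"gripper": 0},
    {"tx": 0,"ty": 0,"tz": 0,"wx": 0,"wy": 0,"wz": 0,"gripper": 0},
    {"tx": 0,"ty": 0,"tz": 0,"wx": 0,"wy": 0,"wz": 0,"gripper": 0},
    {"tx": 0,"ty": 0,"tz": 0,"wx": 0,"wy": 0,"wz": 0,"gripper": 0},
    {"tx": 0,"ty": 0,"tz": -30,"wx": 0,"wy": 0,"wz": 0,"gripper": 0},
    {"tx": 0,"ty": 0,"tz": -40,"wx": 0,"wy": 0,"wz": 0,"gripper": 0},
    {"tx": 0,"ty": 0,"tz": -40,"wx": 0,"wy": 0,"wz": 0,"gripper": 0},
  ],
)

```text
clock: 6.85
ee_pos: [0.5086, -0.0412, 0.2224]
eef_rot: [180.0, -0.3, -175.2]
ft_force: [1.3, -1.0, 0.5]
gripper_width: 0.0876
```

```bash
python3 -c "
from h import *
for n in ('scene','top'):
  a=cap(n,'d1'+n);show(a,spot_point,['sash_grip','infuser0','gourd'])
to((.440,-.068,.18),182)"
```

```text
sash_grip [([0.511, -0.04, 0.113], 0.74)]
infuser0 [([0.355, -0.072, -0.002], 0.95), ([0.434, 0.063, 0.002], 0.82), ([0.44, -0.068, -0.006], 0.81), ([0.454, -0.283, -0.002], 0.8), ([0.344, 0.072, 0.003], 0.64), ([0.455, 0.307, -0.002], 0.53)]
gourd [([0.426, -0.185, 0.002], 0.62), ([0.626, -0.165, 0.106], 0.36)]
sash_grip []
infuser0 [([0.456, 0.306, -0.0], 0.7), ([0.432, 0.057, -0.0], 0.58), ([0.441, -0.066, 0.002], 0.57), ([0.454, -0.288, 0.002], 0.54), ([0.348, 0.07, 0.006], 0.51), ([0.49, 0.503, -0.001], 0.38)]
gourd [([0.435, -0.182, 0.0], 0.58)]
yaw now -175.2 wz 0.049  tx 69.8 ty -24.3 tz 40.9 at [ 0.5089 -0.0413  0.2209] w 0.0882 F [-0.1 -0.5 -0.3] t 7.2
```

Call:
send_rows(
  deltas=[
    {"tx": 0,"ty": 0,"tz": 0,"wx": 0,"wy": 0,"wz": 0.049,"gripper": 0},
    {"tx": 35,"ty": -12,"tz": 0,"wx": 0,"wy": 0,"wz": 0,"gripper": 0},
    {"tx": 35,"ty": -12,"tz": 0,"wx": 0,"wy": 0,"wz": 0,"gripper": 0},
    {"tx": 0,"ty": 0,"tz": 0,"wx": 0,"wy": 0,"wz": 0,"gripper": 0},
    {"tx": 0,"ty": 0,"tz": 35,"wx": 0,"wy": 0,"wz": 0,"gripper": 0},
    {"tx": 0,"ty": 0,"tz": 35,"wx": 0,"wy": 0,"wz": 0,"gripper": 0},
    {"tx": 0,"ty": 0,"tz": 35,"wx": 0,"wy": 0,"wz": 0,"gripper": 0},
    {"tx": 0,"ty": 0,"tz": 36,"wx": 0,"wy": 0,"wz": 0,"gripper": 0},
    {"tx": 0,"ty": 0,"tz": 0,"wx": 0,"wy": 0,"wz": 0,"gripper": 255},
    {"tx": 0,"ty": 0,"tz": 0,"wx": 0,"wy": 0,"wz": 0,"gripper": 255},
  ],
)

```text
clock: 8.08
ee_pos: [0.4389, -0.0675, 0.0797]
eef_rot: [179.9, -0.4, -178.0]
ft_force: [-0.3, 0.1, 0.6]
gripper_width: 0.0774
```

Call:
send_rows(
  deltas=[
    {"tx": 0,"ty": 0,"tz": 0,"wx": 0,"wy": 0,"wz": 0,"gripper": 255},
    {"tx": 0,"ty": 0,"tz": 0,"wx": 0,"wy": 0,"wz": 0,"gripper": 255},
    {"tx": 0,"ty": 0,"tz": 0,"wx": 0,"wy": 0,"wz": 0,"gripper": 255},
    {"tx": 0,"ty": 0,"tz": 0,"wx": 0,"wy": 0,"wz": 0,"gripper": 255},
    {"tx": 0,"ty": 0,"tz": 0,"wx": 0,"wy": 0,"wz": 0,"gripper": 255},
    {"tx": 0,"ty": 0,"tz": 0,"wx": 0,"wy": 0,"wz": 0,"gripper": 255},
    {"tx": 0,"ty": 0,"tz": 0,"wx": 0,"wy": 0,"wz": 0,"gripper": 255},
  ],
)

```text
clock: 8.67
ee_pos: [0.4412, -0.0679, 0.0822]
eef_rot: [-180.0, 0.1, -178.0]
ft_force: [-0.5, -0.1, 4.2]
gripper_width: 0.0357
```

```bash
python3 -c "
from h import *
a=cap('scene')['frame'];cv2.imwrite('pics/g1.png',cv2.resize(a[200:320,220:380],None,fx=4,fy=4,interpolation=cv2.INTER_CUBIC)[:,:,::-1])
to((.440,-.068,.08),184.8)"
```

```text
yaw now -178.0 wz -0.049  tx 1.3 ty 0.1 tz 2.2 at [ 0.4413 -0.068   0.0822] w 0.0357 F [0.3 1.1 6.3] t 8.7
```

View pics/g1.png

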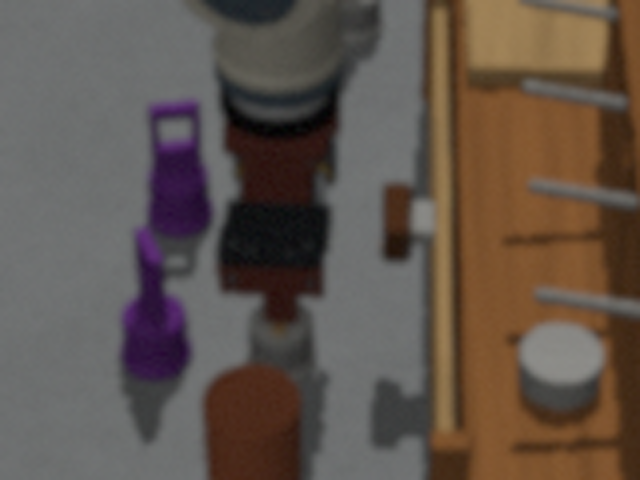

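Call:
send_rows(
  deltas=[
    {"tx": 0,"ty": 0,"tz": -20,"wx": 0,"wy": 0,"wz": 0,"gripper": 255},
    {"tx": 0,"ty": 0,"tz": -35,"wx": 0,"wy": 0,"wz": 0,"gripper": 255},
    {"tx": 0,"ty": 0,"tz": -35,"wx": 0,"wy": 0,"wz": 0,"gripper": 255},
    {"tx": 0,"ty": 0,"tz": -35,"wx": 0,"wy": 0,"wz": 0,"gripper": 255},
    {"tx": 0,"ty": 0,"tz": -36,"wx": 0,"wy": 0,"wz": -0.049,"gripper": 255},
    {"tx": 0,"ty": 0,"tz": 0,"wx": 0,"wy": 0,"wz": 0,"gripper": 255},
  ],
)

```text
clock: 9.22
ee_pos: [0.4443, -0.0685, 0.2487]
eef_rot: [-179.8, 0.6, -175.0]
ft_force: [1.2, -0.7, -1.0]
gripper_width: 0.036
```

```bash
python3 -c "
from h import *
p=PEG[1]+(st(-.06,0)-O)
to((*p,.243),184.8)"
```

```text
yaw now -175.0 wz 0.003  tx -118.7 ty -89.5 tz 5.7 at [ 0.4443 -0.0685  0.2487] w 0.036 F [ 1.2 -0.7 -1. ] t 9.2
```

Call:
send_rows(
  deltas=[
    {"tx": -24,"ty": -18,"tz": 0,"wx": 0,"wy": 0,"wz": 0,"gripper": 255},
    {"tx": -24,"ty": -18,"tz": 0,"wx": 0,"wy": 0,"wz": 0,"gripper": 255},
    {"tx": -24,"ty": -18,"tz": 0,"wx": 0,"wy": 0,"wz": 0,"gripper": 255},
    {"tx": -24,"ty": -18,"tz": 0,"wx": 0,"wy": 0,"wz": 0,"gripper": 255},
    {"tx": -22,"ty": -17,"tz": 0,"wx": 0,"wy": 0,"wz": 0,"gripper": 255},
    {"tx": 0,"ty": 0,"tz": 0,"wx": 0,"wy": 0,"wz": 0,"gripper": 255},
    {"tx": 0,"ty": 0,"tz": 0,"wx": 0,"wy": 0,"wz": 0,"gripper": 255},
  ],
)

```text
clock: 9.8
ee_pos: [0.5661, -0.147, 0.2412]
eef_rot: [180.0, -0.1, -175.2]
ft_force: [-1.1, 0.3, -1.3]
gripper_width: 0.0355
```

```bash
python3 -c "
from h import *
p=PEG[1]+(st(-.06,0)-O)
to((*p,.243),184.8)
for n in ('scene','top'):
  a=cap(n);show(a,spot_point,['infuser0_eye','peg0'])
  if n=='scene': cv2.imwrite('pics/g2.png',cv2.resize(a['frame'][180:300,290:420],None,fx=4.5,fy=4.5,interpolation=cv2.INTER_CUBIC)[:,:,::-1])"
```

```text
yaw now -175.2 wz -0.001  tx -3.9 ty -1.0 tz -1.8 at [ 0.5661 -0.147   0.2412] w 0.0355 F [-1.1  0.3 -1.3] t 9.8
infuser0_eye [([0.454, -0.286, 0.086], 0.87)]
peg0 [([0.614, 0.037, 0.242], 0.92), ([0.632, -0.149, 0.242], 0.85), ([0.625, -0.054, 0.244], 0.79), ([0.638, -0.236, 0.239], 0.57)]
infuser0_eye [([0.45, -0.289, 0.083], 0.78), ([0.432, 0.057, 0.001], 0.34)]
peg0 [([0.626, -0.053, 0.243], 0.97), ([0.638, -0.234, 0.241], 0.9), ([0.618, 0.039, 0.244], 0.79), ([0.628, -0.14, 0.243], 0.69)]
```

View pics/g2.png

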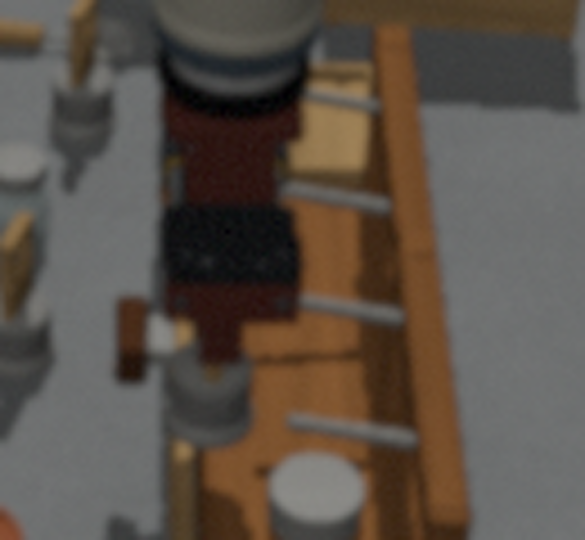

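Call:
send_rows(
  deltas=[
    {"tx": -4,"ty": -1,"tz": -2,"wx": 0,"wy": 0,"wz": 0,"gripper": 255},
    {"tx": -8,"ty": 0,"tz": 0,"wx": 0,"wy": 0,"wz": 0,"gripper": 255},
    {"tx": -8,"ty": 0,"tz": 0,"wx": 0,"wy": 0,"wz": 0,"gripper": 255},
    {"tx": -8,"ty": 0,"tz": 0,"wx": 0,"wy": 0,"wz": 0,"gripper": 255},
    {"tx": -8,"ty": 0,"tz": 0,"wx": 0,"wy": 0,"wz": 0,"gripper": 255},
  ],
)

```text
clock: 10.52
ee_pos: [0.6032, -0.1445, 0.2448]
eef_rot: [-180.0, 0.0, -175.2]
ft_force: [0.0, 0.1, -0.9]
gripper_width: 0.0356
```

Call:
send_rows(
  deltas=[
    {"tx": -8,"ty": 0,"tz": 0,"wx": 0,"wy": 0,"wz": 0,"gripper": 255},
    {"tx": -8,"ty": 0,"tz": 0,"wx": 0,"wy": 0,"wz": 0,"gripper": 255},
    {"tx": -4,"ty": 0,"tz": 0,"wx": 0,"wy": 0,"wz": 0,"gripper": 255},
    {"tx": 0,"ty": 0,"tz": 0,"wx": 0,"wy": 0,"wz": 0,"gripper": 255},
  ],
)

```text
clock: 10.85
ee_pos: [0.6229, -0.1428, 0.2444]
eef_rot: [-180.0, 0.0, -175.2]
ft_force: [-0.1, 0.4, -0.7]
gripper_width: 0.0357
```

```bash
python3 -c "
from h import *
p=PEG[1]+(st(-.008,0)-O)
to((*p,.243),184.8)
for n in ('scene','top'):
  a=cap(n);show(a,spot_point,['infuser0_eye'])
  if n=='top': cv2.imwrite('pics/g3.png',cv2.resize(a['frame'][150:240,310:430],None,fx=5,fy=5,interpolation=cv2.INTER_CUBIC)[:,:,::-1])"
```

```text
yaw now -175.2 wz 0.001  tx 1.0 ty -0.5 tz 1.4 at [ 0.6229 -0.1428  0.2444] w 0.0357 F [-0.1  0.4 -0.7] t 10.8
infuser0_eye [([0.452, -0.286, 0.087], 0.73)]
infuser0_eye [([0.448, -0.291, 0.084], 0.64)]
```

Call:
send_rows(
  deltas=[
    {"tx": 0,"ty": 0,"tz": 4,"wx": 0,"wy": 0,"wz": 0,"gripper": 255},
    {"tx": 0,"ty": 0,"tz": 4,"wx": 0,"wy": 0,"wz": 0,"gripper": 255},
    {"tx": 0,"ty": 0,"tz": 2,"wx": 0,"wy": 0,"wz": 0,"gripper": 255},
  ],
)

```text
clock: 11.3
ee_pos: [0.6215, -0.1429, 0.2341]
eef_rot: [180.0, -0.0, -175.2]
ft_force: [-2.0, -0.7, 10.0]
gripper_width: 0.0356
```

Call:
send_rows(
  deltas=[
    {"tx": 0,"ty": 0,"tz": 2,"wx": 0,"wy": 0,"wz": 0,"gripper": 255},
  ],
)

```text
clock: 11.38
ee_pos: [0.6217, -0.143, 0.2337]
eef_rot: [180.0, -0.0, -175.2]
ft_force: [-8.8, 2.3, 21.2]
gripper_width: 0.036
```

Call:
send_rows(
  deltas=[
    {"tx": 0,"ty": 0,"tz": -2,"wx": 0,"wy": 0,"wz": 0,"gripper": 255},
    {"tx": 0,"ty": 0,"tz": 0,"wx": 0,"wy": 0,"wz": 0,"gripper": 60},
    {"tx": 0,"ty": 0,"tz": 0,"wx": 0,"wy": 0,"wz": 0,"gripper": 60},
    {"tx": 0,"ty": 0,"tz": 0,"wx": 0,"wy": 0,"wz": 0,"gripper": 60},
    {"tx": 0,"ty": 0,"tz": 0,"wx": 0,"wy": 0,"wz": 0,"gripper": 60},
    {"tx": 0,"ty": 0,"tz": -20,"wx": 0,"wy": 0,"wz": 0,"gripper": 60},
    {"tx": 0,"ty": 0,"tz": -35,"wx": 0,"wy": 0,"wz": 0,"gripper": 0},
    {"tx": 20,"ty": 0,"tz": -35,"wx": 0,"wy": 0,"wz": 0,"gripper": 0},
  ],
)

```text
clock: 12.05
ee_pos: [0.6033, -0.1443, 0.3243]
eef_rot: [180.0, -0.1, -175.1]
ft_force: [1.0, -0.6, 0.6]
gripper_width: 0.0772
```

```bash
python3 -c "
from h import *
to((.452,-.288,.2),175)
a=cap('scene');show(a,spot_point,['infuser0_eye','infuser0'])
cv2.imwrite('pics/g4.png',cv2.resize(a['frame'][220:340,290:420],None,fx=4.5,fy=4.5,interpolation=cv2.INTER_CUBIC)[:,:,::-1])"
```

```text
yaw now -175.1 wz 0.172  tx 138.2 ty -156.4 tz 124.3 at [ 0.6033 -0.1443  0.3243] w 0.0772 F [ 1.  -0.6  0.6] t 12.1
infuser0_eye [([0.453, -0.286, 0.083], 0.76)]
infuser0 [([0.345, 0.071, 0.003], 0.98), ([0.434, 0.065, 0.001], 0.8), ([0.454, 0.309, 0.001], 0.71), ([0.359, -0.07, 0.002], 0.71), ([0.63, -0.146, 0.241], 0.66), ([0.452, -0.286, 0.002], 0.63), ([0.614, -0.14, 0.152], 0.58), ([0.639, -0.236, 0.242], 0.38), ([0.512, -0.04, 0.113], 0.34)]
```

View pics/g4.png

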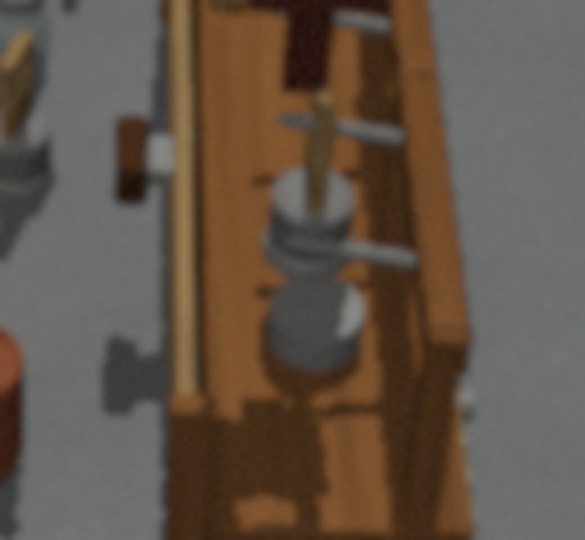

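Call:
send_rows(
  deltas=[
    {"tx": 0,"ty": 0,"tz": 0,"wx": 0,"wy": 0,"wz": 0.086,"gripper": 0},
    {"tx": 0,"ty": 0,"tz": 0,"wx": 0,"wy": 0,"wz": 0.086,"gripper": 0},
    {"tx": 23,"ty": -26,"tz": 0,"wx": 0,"wy": 0,"wz": 0,"gripper": 0},
    {"tx": 23,"ty": -26,"tz": 0,"wx": 0,"wy": 0,"wz": 0,"gripper": 0},
    {"tx": 23,"ty": -26,"tz": 0,"wx": 0,"wy": 0,"wz": 0,"gripper": 0},
    {"tx": 23,"ty": -26,"tz": 0,"wx": 0,"wy": 0,"wz": 0,"gripper": 0},
    {"tx": 23,"ty": -26,"tz": 30,"wx": 0,"wy": 0,"wz": 0,"gripper": 0},
    {"tx": 23,"ty": -26,"tz": 30,"wx": 0,"wy": 0,"wz": 0,"gripper": 0},
    {"tx": 0,"ty": 0,"tz": 34,"wx": 0,"wy": 0,"wz": 0,"gripper": 0},
    {"tx": 0,"ty": 0,"tz": 0,"wx": 0,"wy": 0,"wz": 0,"gripper": 0},
  ],
)

```text
clock: 13.03
ee_pos: [0.4509, -0.2822, 0.2297]
eef_rot: [179.7, -0.6, 174.8]
ft_force: [-1.0, 1.9, -0.7]
gripper_width: 0.0878
```

```bash
python3 -c "
from h import *
to((.452,-.288,.08),175)"
```

```text
yaw now 174.8 wz -0.003  tx -1.6 ty -5.7 tz 149.7 at [ 0.4509 -0.2822  0.2297] w 0.0878 F [-1.   1.9 -0.7] t 13.0
```

Call:
send_rows(
  deltas=[
    {"tx": 0,"ty": -3,"tz": 30,"wx": 0,"wy": 0,"wz": 0,"gripper": 0},
    {"tx": 0,"ty": 0,"tz": 40,"wx": 0,"wy": 0,"wz": 0,"gripper": 0},
    {"tx": 0,"ty": 0,"tz": 40,"wx": 0,"wy": 0,"wz": 0,"gripper": 0},
    {"tx": 0,"ty": 0,"tz": 40,"wx": 0,"wy": 0,"wz": 0,"gripper": 0},
    {"tx": 0,"ty": 0,"tz": 0,"wx": 0,"wy": 0,"wz": 0,"gripper": 255},
    {"tx": 0,"ty": 0,"tz": 0,"wx": 0,"wy": 0,"wz": 0,"gripper": 255},
    {"tx": 0,"ty": 0,"tz": 0,"wx": 0,"wy": 0,"wz": 0,"gripper": 255},
    {"tx": 0,"ty": 0,"tz": 0,"wx": 0,"wy": 0,"wz": 0,"gripper": 255},
    {"tx": 0,"ty": 0,"tz": 0,"wx": 0,"wy": 0,"wz": 0,"gripper": 255},
    {"tx": 0,"ty": 0,"tz": 0,"wx": 0,"wy": 0,"wz": 0,"gripper": 255},
  ],
)

```text
clock: 13.87
ee_pos: [0.4565, -0.2872, 0.0885]
eef_rot: [-179.9, 0.2, 175.0]
ft_force: [-0.5, -0.5, -0.5]
gripper_width: 0.0513
```

Call:
send_rows(
  deltas=[
    {"tx": 0,"ty": 0,"tz": 0,"wx": 0,"wy": 0,"wz": 0,"gripper": 255},
    {"tx": 0,"ty": 0,"tz": 0,"wx": 0,"wy": 0,"wz": 0,"gripper": 255},
    {"tx": 0,"ty": 0,"tz": 0,"wx": 0,"wy": 0,"wz": 0,"gripper": 255},
  ],
)

```text
clock: 14.12
ee_pos: [0.4556, -0.2868, 0.087]
eef_rot: [-180.0, 0.1, 175.0]
ft_force: [-0.9, 0.1, 6.6]
gripper_width: 0.0363
```

```bash
python3 -c "
from h import *
to((.452,-.288,.243),184.8)"
```

```text
yaw now 175.0 wz -0.172  tx 3.7 ty -0.9 tz -156.0 at [ 0.4556 -0.2868  0.087 ] w 0.0363 F [-0.9  0.1  6.6] t 14.1
```

Call:
send_rows(
  deltas=[
    {"tx": 0,"ty": 0,"tz": -21,"wx": 0,"wy": 0,"wz": 0,"gripper": 255},
    {"tx": 0,"ty": 0,"tz": -35,"wx": 0,"wy": 0,"wz": 0,"gripper": 255},
    {"tx": 0,"ty": 0,"tz": -35,"wx": 0,"wy": 0,"wz": 0,"gripper": 255},
    {"tx": 0,"ty": 0,"tz": -35,"wx": 0,"wy": 0,"wz": -0.086,"gripper": 255},
    {"tx": 0,"ty": 0,"tz": -35,"wx": 0,"wy": 0,"wz": -0.086,"gripper": 255},
    {"tx": 0,"ty": 0,"tz": 0,"wx": 0,"wy": 0,"wz": 0,"gripper": 255},
    {"tx": 0,"ty": 0,"tz": 0,"wx": 0,"wy": 0,"wz": 0,"gripper": 255},
  ],
)

```text
clock: 14.7
ee_pos: [0.456, -0.287, 0.2491]
eef_rot: [-179.9, 0.2, -175.2]
ft_force: [-0.4, 0.1, -2.3]
gripper_width: 0.0358
```

```bash
python3 -c "
from h import *
p=PEG[0]+(st(-.06,0)-O)
to((*p,.248),184.8)"
```

```text
yaw now -175.2 wz -0.000  tx -125.4 ty 39.3 tz 1.1 at [ 0.456  -0.287   0.2491] w 0.0358 F [-0.4  0.1 -2.3] t 14.7
```

Call:
send_rows(
  deltas=[
    {"tx": -30,"ty": 10,"tz": 0,"wx": 0,"wy": 0,"wz": 0,"gripper": 255},
    {"tx": -35,"ty": 10,"tz": 0,"wx": 0,"wy": 0,"wz": 0,"gripper": 255},
    {"tx": -35,"ty": 10,"tz": 0,"wx": 0,"wy": 0,"wz": 0,"gripper": 255},
    {"tx": -25,"ty": 9,"tz": 0,"wx": 0,"wy": 0,"wz": 0,"gripper": 255},
    {"tx": 0,"ty": 0,"tz": 0,"wx": 0,"wy": 0,"wz": 0,"gripper": 255},
    {"tx": 0,"ty": 0,"tz": 0,"wx": 0,"wy": 0,"wz": 0,"gripper": 255},
  ],
)

```text
clock: 15.2
ee_pos: [0.5761, -0.2359, 0.2444]
eef_rot: [179.9, -0.2, -175.1]
ft_force: [-0.5, 0.6, -2.5]
gripper_width: 0.036
```

```bash
python3 -c "
from h import *
p=PEG[0]+(st(-.06,0)-O)
to((*p,.248),184.8)
for n in ('scene','top'):
  a=cap(n);show(a,spot_point,['infuser0_eye','infuser0','peg0'])"
```

```text
yaw now -175.1 wz 0.002  tx -1.5 ty -1.6 tz -3.6 at [ 0.5761 -0.2359  0.2444] w 0.036 F [-0.5  0.6 -2.5] t 15.2
infuser0_eye [([0.574, -0.236, 0.244], 0.86), ([0.603, 0.174, 0.115], 0.74)]
infuser0 [([0.355, -0.072, -0.0], 0.89), ([0.572, -0.237, 0.156], 0.86), ([0.625, -0.167, 0.108], 0.75), ([0.513, -0.04, 0.113], 0.69), ([0.342, 0.071, 0.005], 0.67), ([0.611, -0.141, 0.148], 0.57), ([0.437, 0.061, 0.002], 0.56), ([0.458, 0.31, 0.0], 0.55), ([0.44, 0.061, 0.08], 0.3)]
peg0 [([0.624, -0.053, 0.242], 0.84), ([0.614, 0.038, 0.242], 0.78), ([0.632, -0.144, 0.24], 0.64), ([0.638, -0.234, 0.242], 0.62), ([0.599, 0.172, 0.116], 0.51)]
infuser0_eye [([0.568, -0.238, 0.243], 0.43)]
infuser0 [([0.352, 0.072, 0.006], 0.73), ([0.452, 0.305, 0.0], 0.69), ([0.612, -0.14, 0.154], 0.62), ([0.572, -0.24, 0.159], 0.59), ([0.434, 0.058, 0.002], 0.53), ([0.35, -0.072, -0.001], 0.5)]
peg0 [([0.63, -0.139, 0.244], 0.87), ([0.635, -0.232, 0.241], 0.77), ([0.623, -0.055, 0.241], 0.75), ([0.616, 0.038, 0.247], 0.66)]
```

Call:
send_rows(
  deltas=[
    {"tx": -4,"ty": 0,"tz": -3,"wx": 0,"wy": 0,"wz": 0,"gripper": 255},
    {"tx": -8,"ty": 0,"tz": 0,"wx": 0,"wy": 0,"wz": 0,"gripper": 255},
    {"tx": -8,"ty": 0,"tz": 0,"wx": 0,"wy": 0,"wz": 0,"gripper": 255},
    {"tx": -8,"ty": 0,"tz": 0,"wx": 0,"wy": 0,"wz": 0,"gripper": 255},
    {"tx": -8,"ty": 0,"tz": 0,"wx": 0,"wy": 0,"wz": 0,"gripper": 255},
  ],
)

```text
clock: 16.02
ee_pos: [0.6136, -0.2339, 0.2502]
eef_rot: [-180.0, 0.0, -175.2]
ft_force: [-0.2, -0.1, -1.6]
gripper_width: 0.0358
```

Call:
send_rows(
  deltas=[
    {"tx": -8,"ty": 0,"tz": 0,"wx": 0,"wy": 0,"wz": 0,"gripper": 255},
    {"tx": -8,"ty": 0,"tz": 0,"wx": 0,"wy": 0,"wz": 0,"gripper": 255},
    {"tx": -5,"ty": 0,"tz": 0,"wx": 0,"wy": 0,"wz": 0,"gripper": 255},
    {"tx": 0,"ty": 0,"tz": 0,"wx": 0,"wy": 0,"wz": 0,"gripper": 255},
  ],
)

```text
clock: 16.35
ee_pos: [0.6345, -0.2321, 0.2499]
eef_rot: [-180.0, 0.0, -175.1]
ft_force: [-1.1, -0.1, -1.0]
gripper_width: 0.0359
```

Call:
send_rows(
  deltas=[
    {"tx": 0,"ty": 0,"tz": 4,"wx": 0,"wy": 0,"wz": 0,"gripper": 255},
    {"tx": 0,"ty": 0,"tz": 4,"wx": 0,"wy": 0,"wz": 0,"gripper": 255},
    {"tx": 0,"ty": 0,"tz": 0,"wx": 0,"wy": 0,"wz": 0,"gripper": 255},
  ],
)

```text
clock: 16.6
ee_pos: [0.6324, -0.2321, 0.2409]
eef_rot: [179.9, -0.1, -175.2]
ft_force: [-1.7, 0.5, -2.2]
gripper_width: 0.0359
```

Call:
send_rows(
  deltas=[
    {"tx": 0,"ty": 0,"tz": 2,"wx": 0,"wy": 0,"wz": 0,"gripper": 255},
    {"tx": 0,"ty": 0,"tz": 2,"wx": 0,"wy": 0,"wz": 0,"gripper": 255},
  ],
)

```text
clock: 16.77
ee_pos: [0.6331, -0.2325, 0.2383]
eef_rot: [-180.0, 0.0, -175.2]
ft_force: [-1.9, 0.9, 10.1]
gripper_width: 0.036
```

Call:
send_rows(
  deltas=[
    {"tx": 0,"ty": 0,"tz": 2,"wx": 0,"wy": 0,"wz": 0,"gripper": 255},
    {"tx": 0,"ty": 0,"tz": 0,"wx": 0,"wy": 0,"wz": 0,"gripper": 255},
  ],
)

```text
clock: 16.93
ee_pos: [0.6334, -0.2326, 0.238]
eef_rot: [-180.0, 0.1, -175.2]
ft_force: [-3.0, 0.9, 8.0]
gripper_width: 0.0359
```

Call:
send_rows(
  deltas=[
    {"tx": 0,"ty": 0,"tz": -1,"wx": 0,"wy": 0,"wz": 0,"gripper": 60},
    {"tx": 0,"ty": 0,"tz": 0,"wx": 0,"wy": 0,"wz": 0,"gripper": 60},
    {"tx": 0,"ty": 0,"tz": 0,"wx": 0,"wy": 0,"wz": 0,"gripper": 60},
    {"tx": 0,"ty": 0,"tz": 0,"wx": 0,"wy": 0,"wz": 0,"gripper": 60},
    {"tx": 0,"ty": 0,"tz": -20,"wx": 0,"wy": 0,"wz": 0,"gripper": 60},
    {"tx": 0,"ty": 0,"tz": -35,"wx": 0,"wy": 0,"wz": 0,"gripper": 0},
    {"tx": 20,"ty": 0,"tz": -35,"wx": 0,"wy": 0,"wz": 0,"gripper": 0},
    {"tx": 0,"ty": 0,"tz": 0,"wx": 0,"wy": 0,"wz": 0.12,"gripper": 0},
    {"tx": 0,"ty": 0,"tz": 0,"wx": 0,"wy": 0,"wz": 0.12,"gripper": 0},
    {"tx": 0,"ty": 0,"tz": 0,"wx": 0,"wy": 0,"wz": 0.07,"gripper": 0},
  ],
)

```text
clock: 17.77
ee_pos: [0.6134, -0.2342, 0.3281]
eef_rot: [-180.0, 0.1, 166.7]
ft_force: [-0.6, 0.5, -0.2]
gripper_width: 0.0874
```

```bash
python3 -c "
from h import *
to((.433,.060,.21),167)
a=cap('scene');show(a,spot_point,['infuser0_eye','infuser0'])"
```

```text
yaw now 166.7 wz -0.005  tx 241.9 ty 246.0 tz 118.1 at [ 0.6134 -0.2342  0.3281] w 0.0874 F [-0.6  0.5 -0.2] t 17.8
infuser0_eye [([0.63, -0.233, 0.24], 0.7), ([0.626, -0.166, 0.109], 0.56), ([0.435, 0.062, 0.001], 0.31)]
infuser0 [([0.436, 0.061, 0.004], 0.91), ([0.623, -0.232, 0.147], 0.78), ([0.354, -0.071, -0.0], 0.75), ([0.346, 0.071, -0.001], 0.7), ([0.614, -0.143, 0.148], 0.62), ([0.454, 0.311, -0.004], 0.6)]
```

Call:
send_rows(
  deltas=[
    {"tx": 20,"ty": 20,"tz": 0,"wx": 0,"wy": 0,"wz": 0,"gripper": 0},
    {"tx": 27,"ty": 28,"tz": 0,"wx": 0,"wy": 0,"wz": 0,"gripper": 0},
    {"tx": 27,"ty": 28,"tz": 0,"wx": 0,"wy": 0,"wz": 0,"gripper": 0},
    {"tx": 28,"ty": 28,"tz": 0,"wx": 0,"wy": 0,"wz": 0,"gripper": 0},
    {"tx": 28,"ty": 28,"tz": 0,"wx": 0,"wy": 0,"wz": 0,"gripper": 0},
    {"tx": 28,"ty": 28,"tz": 0,"wx": 0,"wy": 0,"wz": 0,"gripper": 0},
    {"tx": 28,"ty": 28,"tz": 0,"wx": 0,"wy": 0,"wz": 0,"gripper": 0},
    {"tx": 28,"ty": 28,"tz": 15,"wx": 0,"wy": 0,"wz": 0,"gripper": 0},
    {"tx": 28,"ty": 28,"tz": 15,"wx": 0,"wy": 0,"wz": 0,"gripper": 0},
    {"tx": 0,"ty": 2,"tz": 30,"wx": 0,"wy": 0,"wz": 0,"gripper": 0},
  ],
)

```text
clock: 18.75
ee_pos: [0.4315, 0.0627, 0.2691]
eef_rot: [179.9, 0.2, 167.4]
ft_force: [0.4, 0.1, -0.1]
gripper_width: 0.088
```

Call:
send_rows(
  deltas=[
    {"tx": 0,"ty": 0,"tz": 30,"wx": 0,"wy": 0,"wz": 0,"gripper": 0},
    {"tx": 0,"ty": 0,"tz": 28,"wx": 0,"wy": 0,"wz": 0,"gripper": 0},
    {"tx": 0,"ty": 0,"tz": 0,"wx": 0,"wy": 0,"wz": 0,"gripper": 0},
  ],
)

```text
clock: 19.0
ee_pos: [0.43, 0.0589, 0.2056]
eef_rot: [-179.8, -0.4, 167.3]
ft_force: [-1.7, 0.1, -0.5]
gripper_width: 0.0878
```

```bash
python3 -c "
from h import *
to((.434,.060,.08),167)"
```

```text
yaw now 167.3 wz 0.004  tx -3.6 ty 2.0 tz 125.6 at [0.43   0.0589 0.2056] w 0.0878 F [-1.7  0.1 -0.5] t 19.0
```

Call:
send_rows(
  deltas=[
    {"tx": -2,"ty": 1,"tz": 25,"wx": 0,"wy": 0,"wz": 0,"gripper": 0},
    {"tx": 0,"ty": 0,"tz": 40,"wx": 0,"wy": 0,"wz": 0,"gripper": 0},
    {"tx": 0,"ty": 0,"tz": 40,"wx": 0,"wy": 0,"wz": 0,"gripper": 0},
    {"tx": 0,"ty": 0,"tz": 20,"wx": 0,"wy": 0,"wz": 0,"gripper": 0},
    {"tx": 0,"ty": 0,"tz": 0,"wx": 0,"wy": 0,"wz": 0,"gripper": 255},
    {"tx": 0,"ty": 0,"tz": 0,"wx": 0,"wy": 0,"wz": 0,"gripper": 255},
    {"tx": 0,"ty": 0,"tz": 0,"wx": 0,"wy": 0,"wz": 0,"gripper": 255},
    {"tx": 0,"ty": 0,"tz": 0,"wx": 0,"wy": 0,"wz": 0,"gripper": 255},
    {"tx": 0,"ty": 0,"tz": 0,"wx": 0,"wy": 0,"wz": 0,"gripper": 255},
    {"tx": 0,"ty": 0,"tz": 0,"wx": 0,"wy": 0,"wz": 0,"gripper": 255},
  ],
)

```text
clock: 19.83
ee_pos: [0.4364, 0.0594, 0.086]
eef_rot: [180.0, 0.1, 167.1]
ft_force: [1.4, -0.2, 0.6]
gripper_width: 0.0512
```

Call:
send_rows(
  deltas=[
    {"tx": 0,"ty": 0,"tz": 0,"wx": 0,"wy": 0,"wz": 0,"gripper": 255},
    {"tx": 0,"ty": 0,"tz": 0,"wx": 0,"wy": 0,"wz": 0,"gripper": 255},
    {"tx": 0,"ty": 0,"tz": 0,"wx": 0,"wy": 0,"wz": 0,"gripper": 255},
  ],
)

```text
clock: 20.08
ee_pos: [0.4357, 0.0595, 0.0851]
eef_rot: [180.0, 0.0, 167.1]
ft_force: [-0.6, 0.3, 4.8]
gripper_width: 0.0359
```

```bash
python3 -c "
from h import *
to((.434,.060,.08),184.8)"
```

```text
yaw now 167.1 wz -0.310  tx 1.7 ty 0.7 tz 5.1 at [0.4357 0.0595 0.0851] w 0.0359 F [-0.6  0.3  4.8] t 20.1
```

Call:
send_rows(
  deltas=[
    {"tx": 0,"ty": 0,"tz": -21,"wx": 0,"wy": 0,"wz": 0,"gripper": 255},
    {"tx": 0,"ty": 0,"tz": -35,"wx": 0,"wy": 0,"wz": 0,"gripper": 255},
    {"tx": 0,"ty": 0,"tz": -36,"wx": 0,"wy": 0,"wz": -0.11,"gripper": 255},
    {"tx": 0,"ty": 0,"tz": -35,"wx": 0,"wy": 0,"wz": -0.1,"gripper": 255},
    {"tx": 0,"ty": 0,"tz": -35,"wx": 0,"wy": 0,"wz": -0.1,"gripper": 255},
    {"tx": 0,"ty": 0,"tz": 0,"wx": 0,"wy": 0,"wz": 0,"gripper": 255},
    {"tx": 0,"ty": 0,"tz": 0,"wx": 0,"wy": 0,"wz": 0,"gripper": 255},
  ],
)

```text
clock: 20.67
ee_pos: [0.4363, 0.0595, 0.2482]
eef_rot: [180.0, 0.2, -175.2]
ft_force: [-0.8, 0.4, -2.5]
gripper_width: 0.0358
```

```bash
python3 -c "
from h import *
p=PEG[2]+(st(-.06,0)-O)
to((*p,.247),184.8)"
```

```text
yaw now -175.2 wz -0.000  tx -116.0 ty -127.7 tz 1.2 at [0.4363 0.0595 0.2482] w 0.0358 F [-0.8  0.4 -2.5] t 20.7
```

Call:
send_rows(
  deltas=[
    {"tx": -20,"ty": -22,"tz": 0,"wx": 0,"wy": 0,"wz": 0,"gripper": 255},
    {"tx": -25,"ty": -28,"tz": 0,"wx": 0,"wy": 0,"wz": 0,"gripper": 255},
    {"tx": -25,"ty": -28,"tz": 0,"wx": 0,"wy": 0,"wz": 0,"gripper": 255},
    {"tx": -25,"ty": -28,"tz": 0,"wx": 0,"wy": 0,"wz": 0,"gripper": 255},
    {"tx": -21,"ty": -22,"tz": 0,"wx": 0,"wy": 0,"wz": 0,"gripper": 255},
    {"tx": 0,"ty": 0,"tz": 0,"wx": 0,"wy": 0,"wz": 0,"gripper": 255},
    {"tx": 0,"ty": 0,"tz": 0,"wx": 0,"wy": 0,"wz": 0,"gripper": 255},
    {"tx": 0,"ty": 0,"tz": 0,"wx": 0,"wy": 0,"wz": 0,"gripper": 255},
  ],
)

```text
clock: 21.33
ee_pos: [0.56, -0.058, 0.2444]
eef_rot: [179.9, -0.3, -175.2]
ft_force: [0.5, -0.1, -2.6]
gripper_width: 0.036
```

```bash
python3 -c "
from h import *
p=PEG[2]+(st(-.06,0)-O)
to((*p,.247),184.8)
for n in ('scene','top'):
  a=cap(n);show(a,spot_point,['infuser0_eye','infuser0'])"
```

```text
yaw now -175.2 wz -0.001  tx -2.6 ty -0.2 tz -2.6 at [ 0.56   -0.058   0.2444] w 0.036 F [ 0.5 -0.1 -2.6] t 21.3
infuser0_eye [([0.628, -0.231, 0.237], 0.7)]
infuser0 [([0.616, -0.14, 0.149], 0.97), ([0.353, -0.069, 0.0], 0.89), ([0.345, 0.072, 0.004], 0.8), ([0.56, -0.057, 0.158], 0.73), ([0.459, 0.312, -0.004], 0.59), ([0.626, -0.234, 0.148], 0.57)]
infuser0_eye [([0.626, -0.234, 0.236], 0.82)]
infuser0 [([0.456, 0.305, -0.0], 0.75), ([0.351, 0.073, 0.005], 0.68), ([0.615, -0.14, 0.154], 0.57), ([0.619, 0.038, 0.245], 0.49), ([0.556, -0.062, 0.161], 0.4)]
```

Call:
send_rows(
  deltas=[
    {"tx": -4,"ty": 0,"tz": -2,"wx": 0,"wy": 0,"wz": 0,"gripper": 255},
    {"tx": -8,"ty": 0,"tz": 0,"wx": 0,"wy": 0,"wz": 0,"gripper": 255},
    {"tx": -8,"ty": 0,"tz": 0,"wx": 0,"wy": 0,"wz": 0,"gripper": 255},
    {"tx": -8,"ty": 0,"tz": 0,"wx": 0,"wy": 0,"wz": 0,"gripper": 255},
    {"tx": -8,"ty": 0,"tz": 0,"wx": 0,"wy": 0,"wz": 0,"gripper": 255},
  ],
)

```text
clock: 22.05
ee_pos: [0.5989, -0.0553, 0.2487]
eef_rot: [-180.0, 0.0, -175.2]
ft_force: [-0.1, -0.3, -1.3]
gripper_width: 0.0359
```

Call:
send_rows(
  deltas=[
    {"tx": -8,"ty": 0,"tz": 0,"wx": 0,"wy": 0,"wz": 0,"gripper": 255},
    {"tx": -8,"ty": 0,"tz": 0,"wx": 0,"wy": 0,"wz": 0,"gripper": 255},
    {"tx": -4,"ty": 0,"tz": 0,"wx": 0,"wy": 0,"wz": 0,"gripper": 255},
    {"tx": 0,"ty": 0,"tz": 0,"wx": 0,"wy": 0,"wz": 0,"gripper": 255},
  ],
)

```text
clock: 22.38
ee_pos: [0.6186, -0.0536, 0.2484]
eef_rot: [-180.0, 0.0, -175.2]
ft_force: [0.4, -0.1, -1.4]
gripper_width: 0.0359
```

Call:
send_rows(
  deltas=[
    {"tx": 0,"ty": 0,"tz": 4,"wx": 0,"wy": 0,"wz": 0,"gripper": 255},
    {"tx": 0,"ty": 0,"tz": 4,"wx": 0,"wy": 0,"wz": 0,"gripper": 255},
    {"tx": 0,"ty": 0,"tz": 2,"wx": 0,"wy": 0,"wz": 0,"gripper": 255},
    {"tx": 0,"ty": 0,"tz": 0,"wx": 0,"wy": 0,"wz": 0,"gripper": 255},
  ],
)

```text
clock: 22.72
ee_pos: [0.6168, -0.0537, 0.2378]
eef_rot: [180.0, -0.1, -175.2]
ft_force: [-0.1, 0.3, -1.5]
gripper_width: 0.0361
```

Call:
send_rows(
  deltas=[
    {"tx": 0,"ty": 0,"tz": 2,"wx": 0,"wy": 0,"wz": 0,"gripper": 255},
    {"tx": 0,"ty": 0,"tz": 1,"wx": 0,"wy": 0,"wz": 0,"gripper": 255},
    {"tx": 0,"ty": 0,"tz": 0,"wx": 0,"wy": 0,"wz": 0,"gripper": 255},
  ],
)

```text
clock: 22.97
ee_pos: [0.6176, -0.0538, 0.2365]
eef_rot: [-180.0, 0.0, -175.2]
ft_force: [-2.7, 0.8, 3.3]
gripper_width: 0.0361
```

Call:
send_rows(
  deltas=[
    {"tx": 0,"ty": 0,"tz": 0,"wx": 0,"wy": 0,"wz": 0,"gripper": 60},
    {"tx": 0,"ty": 0,"tz": 0,"wx": 0,"wy": 0,"wz": 0,"gripper": 60},
    {"tx": 0,"ty": 0,"tz": 0,"wx": 0,"wy": 0,"wz": 0,"gripper": 60},
    {"tx": 0,"ty": 0,"tz": 0,"wx": 0,"wy": 0,"wz": 0,"gripper": 60},
    {"tx": 0,"ty": 0,"tz": -20,"wx": 0,"wy": 0,"wz": 0,"gripper": 60},
    {"tx": 0,"ty": 0,"tz": -35,"wx": 0,"wy": 0,"wz": 0,"gripper": 0},
    {"tx": 20,"ty": 0,"tz": -35,"wx": 0,"wy": 0,"wz": 0,"gripper": 0},
    {"tx": 20,"ty": 0,"tz": 0,"wx": 0,"wy": 0,"wz": 0.101,"gripper": 0},
    {"tx": 0,"ty": 0,"tz": 0,"wx": 0,"wy": 0,"wz": 0.101,"gripper": 0},
    {"tx": 0,"ty": 0,"tz": 0,"wx": 0,"wy": 0,"wz": 0.101,"gripper": 0},
  ],
)

```text
clock: 23.8
ee_pos: [0.5772, -0.0572, 0.3268]
eef_rot: [180.0, 0.1, 167.2]
ft_force: [-0.3, 0.2, -0.6]
gripper_width: 0.0879
```

```bash
python3 -c "
from h import *
to((.455,.306,.21),167.4)
a=cap('scene');show(a,spot_point,['infuser0_eye','infuser0','gourd','teaspoon'])
f=a['frame'];cv2.imwrite('pics/g5.png',cv2.resize(f[140:360,230:420],None,fx=2.7,fy=2.7,interpolation=cv2.INTER_CUBIC)[:,:,::-1])"
```

```text
yaw now 167.2 wz -0.004  tx 198.5 ty 327.8 tz 116.8 at [ 0.5772 -0.0572  0.3268] w 0.0879 F [-0.3  0.2 -0.6] t 23.8
infuser0_eye [([0.628, -0.233, 0.239], 0.63)]
infuser0 [([0.616, -0.145, 0.15], 0.67), ([0.626, -0.233, 0.15], 0.62), ([0.46, 0.31, -0.004], 0.57), ([0.611, -0.053, 0.151], 0.54), ([0.624, -0.167, 0.109], 0.41)]
gourd [([0.455, 0.31, -0.002], 0.69), ([0.43, -0.182, -0.001], 0.57)]
teaspoon [([0.414, 0.393, 0.001], 0.72), ([0.638, -0.231, 0.24], 0.42)]
```

View pics/g5.png

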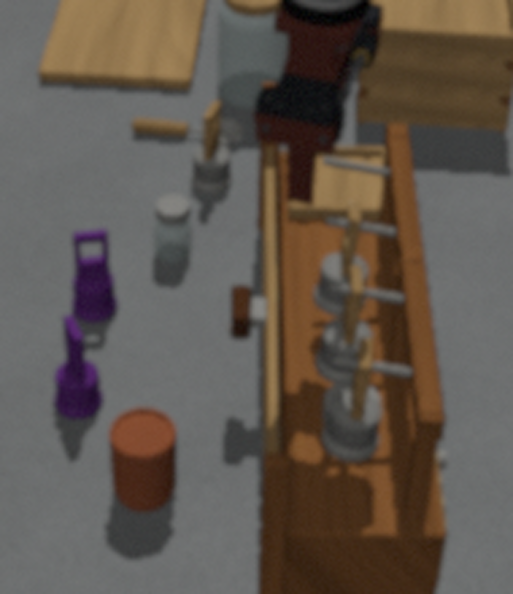

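Call:
send_rows(
  deltas=[
    {"tx": 18,"ty": 29,"tz": 0,"wx": 0,"wy": 0,"wz": 0,"gripper": 0},
    {"tx": 20,"ty": 33,"tz": 0,"wx": 0,"wy": 0,"wz": 0,"gripper": 0},
    {"tx": 20,"ty": 33,"tz": 0,"wx": 0,"wy": 0,"wz": 0,"gripper": 0},
    {"tx": 20,"ty": 33,"tz": 0,"wx": 0,"wy": 0,"wz": 0,"gripper": 0},
    {"tx": 20,"ty": 33,"tz": 0,"wx": 0,"wy": 0,"wz": 0,"gripper": 0},
    {"tx": 20,"ty": 33,"tz": 0,"wx": 0,"wy": 0,"wz": 0,"gripper": 0},
    {"tx": 20,"ty": 33,"tz": 0,"wx": 0,"wy": 0,"wz": 0,"gripper": 0},
    {"tx": 20,"ty": 33,"tz": 0,"wx": 0,"wy": 0,"wz": 0,"gripper": 0},
    {"tx": 20,"ty": 33,"tz": 0,"wx": 0,"wy": 0,"wz": 0,"gripper": 0},
    {"tx": 20,"ty": 33,"tz": 0,"wx": 0,"wy": 0,"wz": 0,"gripper": 0},
  ],
)

```text
clock: 24.88
ee_pos: [0.4544, 0.3059, 0.3255]
eef_rot: [-180.0, -0.0, 167.6]
ft_force: [1.5, 0.1, 0.1]
gripper_width: 0.088
```

Call:
send_rows(
  deltas=[
    {"tx": 0,"ty": 1,"tz": 35,"wx": 0,"wy": 0,"wz": 0,"gripper": 0},
    {"tx": 0,"ty": 0,"tz": 40,"wx": 0,"wy": 0,"wz": 0,"gripper": 0},
    {"tx": 0,"ty": 0,"tz": 40,"wx": 0,"wy": 0,"wz": 0,"gripper": 0},
    {"tx": 0,"ty": 0,"tz": 0,"wx": 0,"wy": 0,"wz": 0,"gripper": 0},
    {"tx": 0,"ty": 0,"tz": 0,"wx": 0,"wy": 0,"wz": 0,"gripper": 0},
  ],
)

```text
clock: 25.3
ee_pos: [0.4544, 0.3046, 0.2092]
eef_rot: [-179.8, -0.2, 167.6]
ft_force: [0.8, 0.3, 0.2]
gripper_width: 0.088
```

```bash
python3 -c "
from h import *
to((.456,.306,.082),167.4)"
```

```text
yaw now 167.6 wz 0.003  tx -1.2 ty 1.7 tz 127.2 at [0.4544 0.3046 0.2092] w 0.088 F [0.8 0.3 0.2] t 25.3
```

Call:
send_rows(
  deltas=[
    {"tx": 0,"ty": 1,"tz": 27,"wx": 0,"wy": 0,"wz": 0,"gripper": 0},
    {"tx": 0,"ty": 0,"tz": 40,"wx": 0,"wy": 0,"wz": 0,"gripper": 0},
    {"tx": 0,"ty": 0,"tz": 40,"wx": 0,"wy": 0,"wz": 0,"gripper": 0},
    {"tx": 0,"ty": 0,"tz": 20,"wx": 0,"wy": 0,"wz": 0,"gripper": 0},
    {"tx": 0,"ty": 0,"tz": 0,"wx": 0,"wy": 0,"wz": 0,"gripper": 255},
    {"tx": 0,"ty": 0,"tz": 0,"wx": 0,"wy": 0,"wz": 0,"gripper": 255},
    {"tx": 0,"ty": 0,"tz": 0,"wx": 0,"wy": 0,"wz": 0,"gripper": 255},
    {"tx": 0,"ty": 0,"tz": 0,"wx": 0,"wy": 0,"wz": 0,"gripper": 255},
    {"tx": 0,"ty": 0,"tz": 0,"wx": 0,"wy": 0,"wz": 0,"gripper": 255},
    {"tx": 0,"ty": 0,"tz": 0,"wx": 0,"wy": 0,"wz": 0,"gripper": 255},
  ],
)

```text
clock: 26.13
ee_pos: [0.4566, 0.3066, 0.0853]
eef_rot: [179.9, 0.1, 167.5]
ft_force: [-0.0, 0.8, -0.6]
gripper_width: 0.0511
```

Call:
send_rows(
  deltas=[
    {"tx": 0,"ty": 0,"tz": 0,"wx": 0,"wy": 0,"wz": 0,"gripper": 255},
    {"tx": 0,"ty": 0,"tz": 0,"wx": 0,"wy": 0,"wz": 0,"gripper": 255},
    {"tx": 0,"ty": 0,"tz": 0,"wx": 0,"wy": 0,"wz": 0,"gripper": 255},
  ],
)

```text
clock: 26.38
ee_pos: [0.4558, 0.3062, 0.084]
eef_rot: [180.0, 0.0, 167.5]
ft_force: [-1.5, -0.3, 4.7]
gripper_width: 0.0359
```

Call:
send_rows(
  deltas=[
    {"tx": 0,"ty": 0,"tz": -21,"wx": 0,"wy": 0,"wz": 0,"gripper": 255},
    {"tx": 0,"ty": 0,"tz": -36,"wx": 0,"wy": 0,"wz": 0,"gripper": 255},
    {"tx": 0,"ty": 0,"tz": -36,"wx": 0,"wy": 0,"wz": -0.102,"gripper": 255},
    {"tx": 0,"ty": 0,"tz": -35,"wx": 0,"wy": 0,"wz": -0.1,"gripper": 255},
    {"tx": 0,"ty": 0,"tz": -35,"wx": 0,"wy": 0,"wz": -0.1,"gripper": 255},
    {"tx": 0,"ty": 0,"tz": 0,"wx": 0,"wy": 0,"wz": 0,"gripper": 255},
    {"tx": 0,"ty": 0,"tz": 0,"wx": 0,"wy": 0,"wz": 0,"gripper": 255},
  ],
)

```text
clock: 26.97
ee_pos: [0.4564, 0.3066, 0.2485]
eef_rot: [179.9, 0.2, -175.3]
ft_force: [-0.4, 0.4, -2.1]
gripper_width: 0.0357
```

```bash
python3 -c "
from h import *
p=PEG[3]+(st(-.06,0)-O)
to((*p,.247),184.8)"
```

```text
yaw now -175.3 wz -0.001  tx -75.2 ty -282.2 tz 1.5 at [0.4564 0.3066 0.2485] w 0.0357 F [-0.4  0.4 -2.1] t 27.0
```

Call:
send_rows(
  deltas=[
    {"tx": 0,"ty": -30,"tz": 0,"wx": 0,"wy": 0,"wz": 0,"gripper": 255},
    {"tx": 0,"ty": -38,"tz": 0,"wx": 0,"wy": 0,"wz": 0,"gripper": 255},
    {"tx": 0,"ty": -38,"tz": 0,"wx": 0,"wy": 0,"wz": 0,"gripper": 255},
    {"tx": 0,"ty": -38,"tz": 0,"wx": 0,"wy": 0,"wz": 0,"gripper": 255},
    {"tx": 0,"ty": -38,"tz": 0,"wx": 0,"wy": 0,"wz": 0,"gripper": 255},
    {"tx": -20,"ty": -34,"tz": 0,"wx": 0,"wy": 0,"wz": 0,"gripper": 255},
    {"tx": -20,"ty": -34,"tz": 0,"wx": 0,"wy": 0,"wz": 0,"gripper": 255},
    {"tx": -20,"ty": -32,"tz": 0,"wx": 0,"wy": 0,"wz": 0,"gripper": 255},
    {"tx": -15,"ty": 0,"tz": 0,"wx": 0,"wy": 0,"wz": 0,"gripper": 255},
    {"tx": 0,"ty": 0,"tz": 0,"wx": 0,"wy": 0,"wz": 0,"gripper": 255},
  ],
)

```text
clock: 27.8
ee_pos: [0.5553, 0.0294, 0.2445]
eef_rot: [180.0, -0.1, -175.5]
ft_force: [-0.9, 0.1, -1.9]
gripper_width: 0.036
```

Call:
send_rows(
  deltas=[
    {"tx": 0,"ty": 0,"tz": 0,"wx": 0,"wy": 0,"wz": 0,"gripper": 255},
    {"tx": 0,"ty": 0,"tz": 0,"wx": 0,"wy": 0,"wz": 0,"gripper": 255},
  ],
)

```text
clock: 27.97
ee_pos: [0.5521, 0.0317, 0.2449]
eef_rot: [180.0, -0.2, -175.2]
ft_force: [-0.5, 0.2, -1.6]
gripper_width: 0.0361
```

```bash
python3 -c "
from h import *
p=PEG[3]+(st(-.06,0)-O)
to((*p,.247),184.8)
for n in ('scene','top'):
  a=cap(n);show(a,spot_point,['infuser0_eye','infuser0','gourd'])"
```

```text
yaw now -175.2 wz -0.001  tx -2.9 ty -0.3 tz -2.1 at [0.5521 0.0317 0.2449] w 0.0361 F [-0.5  0.2 -1.6] t 28.0
infuser0_eye [([0.632, -0.232, 0.239], 0.56)]
infuser0 [([0.345, 0.071, 0.006], 0.88), ([0.61, -0.053, 0.155], 0.84), ([0.355, -0.072, -0.001], 0.8), ([0.551, 0.035, 0.159], 0.62), ([0.551, 0.03, 0.243], 0.61), ([0.614, -0.141, 0.149], 0.55), ([0.626, -0.163, 0.11], 0.44)]
gourd [([0.454, -0.217, 0.003], 0.61)]
infuser0_eye [([0.627, -0.235, 0.237], 0.6), ([0.418, 0.396, -0.001], 0.16)]
infuser0 [([0.608, -0.054, 0.151], 0.63), ([0.551, 0.035, 0.244], 0.55), ([0.616, -0.138, 0.156], 0.51), ([0.349, -0.069, 0.0], 0.46), ([0.552, 0.03, 0.161], 0.44)]
gourd [([0.459, -0.214, 0.001], 0.85)]
```

Call:
send_rows(
  deltas=[
    {"tx": -5,"ty": 0,"tz": -2,"wx": 0,"wy": 0,"wz": 0,"gripper": 255},
    {"tx": -8,"ty": 0,"tz": 0,"wx": 0,"wy": 0,"wz": 0,"gripper": 255},
    {"tx": -8,"ty": 0,"tz": 0,"wx": 0,"wy": 0,"wz": 0,"gripper": 255},
    {"tx": -8,"ty": 0,"tz": 0,"wx": 0,"wy": 0,"wz": 0,"gripper": 255},
    {"tx": -8,"ty": 0,"tz": 0,"wx": 0,"wy": 0,"wz": 0,"gripper": 255},
  ],
)

```text
clock: 28.78
ee_pos: [0.5919, 0.0344, 0.2487]
eef_rot: [180.0, 0.0, -175.2]
ft_force: [0.1, -0.9, -1.4]
gripper_width: 0.0364
```

Call:
send_rows(
  deltas=[
    {"tx": -8,"ty": 0,"tz": 0,"wx": 0,"wy": 0,"wz": 0,"gripper": 255},
    {"tx": -8,"ty": 0,"tz": 0,"wx": 0,"wy": 0,"wz": 0,"gripper": 255},
    {"tx": -3,"ty": 0,"tz": 0,"wx": 0,"wy": 0,"wz": 0,"gripper": 255},
    {"tx": 0,"ty": 0,"tz": 0,"wx": 0,"wy": 0,"wz": 0,"gripper": 255},
  ],
)

```text
clock: 29.12
ee_pos: [0.6105, 0.036, 0.2485]
eef_rot: [180.0, 0.0, -175.2]
ft_force: [0.2, 0.6, -1.0]
gripper_width: 0.0359
```

Call:
send_rows(
  deltas=[
    {"tx": 0,"ty": 0,"tz": 4,"wx": 0,"wy": 0,"wz": 0,"gripper": 255},
    {"tx": 0,"ty": 0,"tz": 4,"wx": 0,"wy": 0,"wz": 0,"gripper": 255},
    {"tx": 0,"ty": 0,"tz": 3,"wx": 0,"wy": 0,"wz": 0,"gripper": 255},
    {"tx": 0,"ty": 0,"tz": 0,"wx": 0,"wy": 0,"wz": 0,"gripper": 255},
  ],
)

```text
clock: 29.45
ee_pos: [0.6088, 0.0359, 0.2367]
eef_rot: [180.0, -0.1, -175.2]
ft_force: [0.5, -0.8, -1.6]
gripper_width: 0.0357
```

Call:
send_rows(
  deltas=[
    {"tx": 0,"ty": 0,"tz": 2,"wx": 0,"wy": 0,"wz": 0,"gripper": 255},
    {"tx": 0,"ty": 0,"tz": 1,"wx": 0,"wy": 0,"wz": 0,"gripper": 255},
    {"tx": 0,"ty": 0,"tz": 0,"wx": 0,"wy": 0,"wz": 0,"gripper": 255},
  ],
)

```text
clock: 29.7
ee_pos: [0.6096, 0.036, 0.2357]
eef_rot: [-180.0, 0.0, -175.2]
ft_force: [-2.0, -0.7, 5.0]
gripper_width: 0.036
```

Call:
send_rows(
  deltas=[
    {"tx": 0,"ty": 0,"tz": 0,"wx": 0,"wy": 0,"wz": 0,"gripper": 60},
    {"tx": 0,"ty": 0,"tz": 0,"wx": 0,"wy": 0,"wz": 0,"gripper": 60},
    {"tx": 0,"ty": 0,"tz": 0,"wx": 0,"wy": 0,"wz": 0,"gripper": 60},
    {"tx": 0,"ty": 0,"tz": 0,"wx": 0,"wy": 0,"wz": 0,"gripper": 60},
    {"tx": 0,"ty": 0,"tz": -20,"wx": 0,"wy": 0,"wz": 0,"gripper": 60},
    {"tx": 0,"ty": 0,"tz": -35,"wx": 0,"wy": 0,"wz": 0,"gripper": 0},
    {"tx": 20,"ty": 0,"tz": -35,"wx": 0,"wy": 0,"wz": 0,"gripper": 0},
    {"tx": 20,"ty": 0,"tz": 0,"wx": 0,"wy": 0,"wz": 0,"gripper": 0},
    {"tx": 0,"ty": 0,"tz": 0,"wx": 0,"wy": 0,"wz": 0,"gripper": 0},
  ],
)

```text
clock: 30.45
ee_pos: [0.5684, 0.0325, 0.3269]
eef_rot: [-180.0, 0.1, -175.2]
ft_force: [-0.6, 0.2, -0.3]
gripper_width: 0.0871
```

```bash
python3 -c "
from h import *
for n in ('scene','top'):
  a=cap(n);show(a,spot_point,['infuser0_eye','infuser0','gourd'])
to((.457,-.216,.2),184.8)"
```

```text
infuser0_eye [([0.629, -0.232, 0.236], 0.94), ([0.614, 0.039, 0.241], 0.28)]
infuser0 [([0.625, -0.232, 0.152], 0.73), ([0.614, -0.144, 0.148], 0.73), ([0.612, -0.053, 0.15], 0.71), ([0.355, -0.07, -0.003], 0.62), ([0.606, 0.038, 0.151], 0.59)]
gourd [([0.45, -0.214, -0.0], 0.81), ([0.624, -0.168, 0.106], 0.17)]
infuser0_eye [([0.626, -0.233, 0.236], 0.57)]
infuser0 [([0.624, -0.236, 0.152], 0.55), ([0.616, -0.143, 0.152], 0.54), ([0.35, -0.071, 0.002], 0.52), ([0.61, -0.056, 0.152], 0.45)]
gourd [([0.46, -0.214, -0.002], 0.79), ([0.424, 0.175, -0.003], 0.65), ([0.492, 0.501, 0.0], 0.61)]
yaw now -175.2 wz -0.001  tx 133.5 ty -238.3 tz 123.7 at [0.5701 0.0326 0.3237] w 0.0878 F [ 0.2  0.4 -0.1] t 30.9
```

Call:
send_rows(
  deltas=[
    {"tx": 17,"ty": -30,"tz": 0,"wx": 0,"wy": 0,"wz": 0,"gripper": 0},
    {"tx": 17,"ty": -30,"tz": 0,"wx": 0,"wy": 0,"wz": 0,"gripper": 0},
    {"tx": 17,"ty": -30,"tz": 0,"wx": 0,"wy": 0,"wz": 0,"gripper": 0},
    {"tx": 17,"ty": -30,"tz": 0,"wx": 0,"wy": 0,"wz": 0,"gripper": 0},
    {"tx": 17,"ty": -30,"tz": 0,"wx": 0,"wy": 0,"wz": 0,"gripper": 0},
    {"tx": 17,"ty": -30,"tz": 20,"wx": 0,"wy": 0,"wz": 0,"gripper": 0},
    {"tx": 17,"ty": -30,"tz": 20,"wx": 0,"wy": 0,"wz": 0,"gripper": 0},
    {"tx": 15,"ty": -27,"tz": 30,"wx": 0,"wy": 0,"wz": 0,"gripper": 0},
    {"tx": 0,"ty": 0,"tz": 38,"wx": 0,"wy": 0,"wz": 0,"gripper": 0},
    {"tx": 0,"ty": 0,"tz": 40,"wx": 0,"wy": 0,"wz": 0,"gripper": 0},
  ],
)

```text
clock: 31.68
ee_pos: [0.4565, -0.2159, 0.177]
eef_rot: [-179.9, 0.1, -175.4]
ft_force: [1.3, 0.2, 0.7]
gripper_width: 0.0876
```

Call:
send_rows(
  deltas=[
    {"tx": 0,"ty": 0,"tz": 0,"wx": 0,"wy": 0,"wz": 0,"gripper": 0},
    {"tx": 0,"ty": 0,"tz": 0,"wx": 0,"wy": 0,"wz": 0,"gripper": 0},
    {"tx": 0,"ty": 0,"tz": 0,"wx": 0,"wy": 0,"wz": 0,"gripper": 0},
  ],
)

```text
clock: 31.93
ee_pos: [0.4575, -0.2141, 0.1789]
eef_rot: [-180.0, 0.1, -175.2]
ft_force: [0.2, -0.3, 0.7]
gripper_width: 0.0874
```

```bash
python3 -c "
from h import *
for n in ('scene','top'):
  a=cap(n);show(a,spot_point,['gourd']);show(a,recognise,['gourd'])
to((.457,-.2145,.066),184.8)"
```

```text
gourd [([0.455, -0.217, 0.003], 0.58), ([0.619, -0.144, 0.232], 0.17)]
gourd [([0.456, -0.231, 0.074], 0.77), ([0.608, -0.064, 0.199], 0.67)]
gourd []
gourd [([0.598, 0.031, 0.192], 0.21)]
yaw now -175.2 wz -0.000  tx 0.3 ty -0.6 tz 113.2 at [ 0.4572 -0.2139  0.1792] w 0.0881 F [ 0.3 -1.3  0.3] t 32.2
```

Call:
send_rows(
  deltas=[
    {"tx": 0,"ty": -1,"tz": 30,"wx": 0,"wy": 0,"wz": 0,"gripper": 0},
    {"tx": 0,"ty": 0,"tz": 35,"wx": 0,"wy": 0,"wz": 0,"gripper": 0},
    {"tx": 0,"ty": 0,"tz": 30,"wx": 0,"wy": 0,"wz": 0,"gripper": 0},
    {"tx": 0,"ty": 0,"tz": 17,"wx": 0,"wy": 0,"wz": 0,"gripper": 0},
    {"tx": 0,"ty": 0,"tz": 0,"wx": 0,"wy": 0,"wz": 0,"gripper": 255},
    {"tx": 0,"ty": 0,"tz": 0,"wx": 0,"wy": 0,"wz": 0,"gripper": 255},
    {"tx": 0,"ty": 0,"tz": 0,"wx": 0,"wy": 0,"wz": 0,"gripper": 255},
    {"tx": 0,"ty": 0,"tz": 0,"wx": 0,"wy": 0,"wz": 0,"gripper": 255},
    {"tx": 0,"ty": 0,"tz": 0,"wx": 0,"wy": 0,"wz": 0,"gripper": 255},
  ],
)

```text
clock: 32.98
ee_pos: [0.4575, -0.2152, 0.0672]
eef_rot: [-179.9, 0.1, -175.2]
ft_force: [0.2, 1.2, 4.5]
gripper_width: 0.0624
```

Call:
send_rows(
  deltas=[
    {"tx": 0,"ty": 0,"tz": 0,"wx": 0,"wy": 0,"wz": 0,"gripper": 255},
    {"tx": 0,"ty": 0,"tz": 0,"wx": 0,"wy": 0,"wz": 0,"gripper": 255},
  ],
)

```text
clock: 33.15
ee_pos: [0.4576, -0.2152, 0.0672]
eef_rot: [-179.9, 0.2, -175.2]
ft_force: [-0.9, 1.2, 8.9]
gripper_width: 0.0625
```

```bash
python3 -c "
from h import *
print(st(-.0015,.2054))
p=st(-.01,.2054)
to((*p,.3),184.8)"
```

```text
[0.60291783 0.17195412]
yaw now -175.2 wz -0.001  tx -168.7 ty 373.7 tz -232.8 at [ 0.4576 -0.2152  0.0672] w 0.0625 F [-0.9  1.2  8.9] t 33.1
```

Call:
send_rows(
  deltas=[
    {"tx": 0,"ty": 0,"tz": -20,"wx": 0,"wy": 0,"wz": 0,"gripper": 255},
    {"tx": 0,"ty": 0,"tz": -32,"wx": 0,"wy": 0,"wz": 0,"gripper": 255},
    {"tx": 0,"ty": 0,"tz": -36,"wx": 0,"wy": 0,"wz": 0,"gripper": 255},
    {"tx": 0,"ty": 0,"tz": -36,"wx": 0,"wy": 0,"wz": 0,"gripper": 255},
    {"tx": 0,"ty": 0,"tz": -36,"wx": 0,"wy": 0,"wz": 0,"gripper": 255},
    {"tx": 0,"ty": 0,"tz": -36,"wx": 0,"wy": 0,"wz": 0,"gripper": 255},
    {"tx": 0,"ty": 16,"tz": -20,"wx": 0,"wy": 0,"wz": 0,"gripper": 255},
    {"tx": 0,"ty": 32,"tz": -16,"wx": 0,"wy": 0,"wz": 0,"gripper": 255},
    {"tx": 0,"ty": 36,"tz": 0,"wx": 0,"wy": 0,"wz": 0,"gripper": 255},
    {"tx": 0,"ty": 36,"tz": 0,"wx": 0,"wy": 0,"wz": 0,"gripper": 255},
  ],
)

```text
clock: 33.98
ee_pos: [0.4465, -0.0944, 0.2995]
eef_rot: [-179.9, 0.2, -175.3]
ft_force: [0.3, 1.0, -2.4]
gripper_width: 0.0627
```

Call:
send_rows(
  deltas=[
    {"tx": 0,"ty": 36,"tz": 0,"wx": 0,"wy": 0,"wz": 0,"gripper": 255},
    {"tx": 0,"ty": 36,"tz": 0,"wx": 0,"wy": 0,"wz": 0,"gripper": 255},
    {"tx": 0,"ty": 36,"tz": 0,"wx": 0,"wy": 0,"wz": 0,"gripper": 255},
    {"tx": 0,"ty": 36,"tz": 0,"wx": 0,"wy": 0,"wz": 0,"gripper": 255},
    {"tx": 0,"ty": 36,"tz": 0,"wx": 0,"wy": 0,"wz": 0,"gripper": 255},
    {"tx": 0,"ty": 36,"tz": 0,"wx": 0,"wy": 0,"wz": 0,"gripper": 255},
    {"tx": 0,"ty": 30,"tz": 0,"wx": 0,"wy": 0,"wz": 0,"gripper": 255},
    {"tx": -20,"ty": 8,"tz": 0,"wx": 0,"wy": 0,"wz": 0,"gripper": 255},
    {"tx": -36,"ty": 0,"tz": 0,"wx": 0,"wy": 0,"wz": 0,"gripper": 255},
    {"tx": -36,"ty": 0,"tz": 0,"wx": 0,"wy": 0,"wz": 0,"gripper": 255},
  ],
)

```text
clock: 34.82
ee_pos: [0.5171, 0.1668, 0.2984]
eef_rot: [180.0, 0.0, -175.1]
ft_force: [-0.3, -0.6, -1.6]
gripper_width: 0.0626
```

Call:
send_rows(
  deltas=[
    {"tx": -36,"ty": 0,"tz": 0,"wx": 0,"wy": 0,"wz": 0,"gripper": 255},
    {"tx": -26,"ty": 0,"tz": 0,"wx": 0,"wy": 0,"wz": 0,"gripper": 255},
    {"tx": -14,"ty": 0,"tz": 0,"wx": 0,"wy": 0,"wz": 0,"gripper": 255},
    {"tx": 0,"ty": 0,"tz": 30,"wx": 0,"wy": 0,"wz": 0,"gripper": 255},
    {"tx": 0,"ty": 0,"tz": 25,"wx": 0,"wy": 0,"wz": 0,"gripper": 255},
    {"tx": 0,"ty": 0,"tz": 10,"wx": 0,"wy": 0,"wz": 0,"gripper": 255},
    {"tx": 0,"ty": 0,"tz": 0,"wx": 0,"wy": 0,"wz": 0,"gripper": 255},
    {"tx": 0,"ty": 0,"tz": 0,"wx": 0,"wy": 0,"wz": 0,"gripper": 255},
  ],
)

```text
clock: 35.48
ee_pos: [0.5926, 0.1719, 0.233]
eef_rot: [-180.0, -0.0, -175.2]
ft_force: [-0.2, 0.3, -1.9]
gripper_width: 0.0626
```

```bash
python3 -c "
from h import *
p=st(-.01,.2054)
to((*p,.182),184.8)
for n in ('scene','top'):
  a=cap(n);show(a,spot_point,['gourd','tray_in'])
  f=a['frame'];
  if n=='scene': cv2.imwrite('pics/g6.png',cv2.resize(f[140:300,290:430],None,fx=3.7,fy=3.7,interpolation=cv2.INTER_CUBIC)[:,:,::-1])"
```

```text
yaw now -175.2 wz -0.001  tx -1.8 ty -0.8 tz 51.0 at [0.5926 0.1719 0.233 ] w 0.0626 F [-0.2  0.3 -1.9] t 35.5
gourd [([0.589, 0.169, 0.168], 0.67)]
tray_in [([0.603, 0.174, 0.114], 0.92), ([0.626, -0.168, 0.111], 0.58)]
gourd [([0.595, 0.173, 0.167], 0.39)]
tray_in [([0.603, 0.171, 0.121], 0.83), ([0.436, -0.393, 0.004], 0.63)]
```

View pics/g6.png

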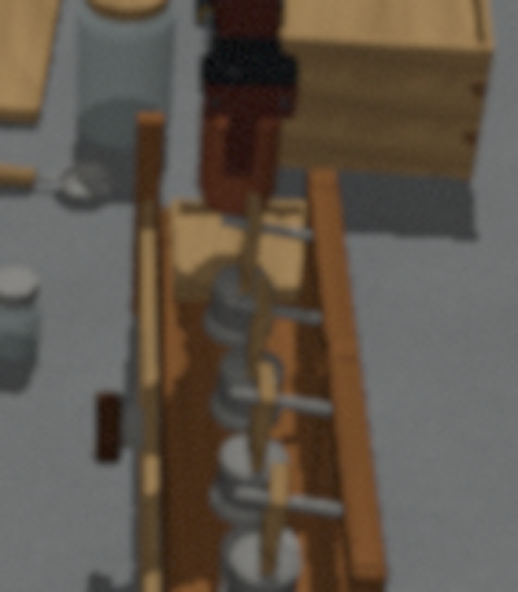

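Call:
send_rows(
  deltas=[
    {"tx": 3,"ty": 0,"tz": 15,"wx": 0,"wy": 0,"wz": 0,"gripper": 255},
    {"tx": 0,"ty": 0,"tz": 15,"wx": 0,"wy": 0,"wz": 0,"gripper": 255},
    {"tx": 0,"ty": 0,"tz": 10,"wx": 0,"wy": 0,"wz": 0,"gripper": 255},
    {"tx": 0,"ty": 0,"tz": 5,"wx": 0,"wy": 0,"wz": 0,"gripper": 255},
    {"tx": 0,"ty": 0,"tz": 0,"wx": 0,"wy": 0,"wz": 0,"gripper": 255},
    {"tx": 0,"ty": 0,"tz": 0,"wx": 0,"wy": 0,"wz": 0,"gripper": 255},
  ],
)

```text
clock: 36.28
ee_pos: [0.59, 0.1717, 0.1879]
eef_rot: [-180.0, 0.0, -175.2]
ft_force: [0.3, -0.0, -1.7]
gripper_width: 0.0627
```

Call:
send_rows(
  deltas=[
    {"tx": 0,"ty": 0,"tz": 2,"wx": 0,"wy": 0,"wz": 0,"gripper": 255},
    {"tx": 0,"ty": 0,"tz": 2,"wx": 0,"wy": 0,"wz": 0,"gripper": 255},
  ],
)

```text
clock: 36.45
ee_pos: [0.5904, 0.1718, 0.1844]
eef_rot: [180.0, 0.1, -175.2]
ft_force: [-0.7, 0.2, -2.2]
gripper_width: 0.0624
```

Call:
send_rows(
  deltas=[
    {"tx": 0,"ty": 0,"tz": 1.5,"wx": 0,"wy": 0,"wz": 0,"gripper": 255},
    {"tx": 0,"ty": 0,"tz": 1,"wx": 0,"wy": 0,"wz": 0,"gripper": 255},
    {"tx": 0,"ty": 0,"tz": 0,"wx": 0,"wy": 0,"wz": 0,"gripper": 255},
  ],
)

```text
clock: 36.7
ee_pos: [0.5902, 0.1718, 0.1823]
eef_rot: [180.0, 0.1, -175.2]
ft_force: [-1.5, -1.2, 4.0]
gripper_width: 0.0628
```

Call:
send_rows(
  deltas=[
    {"tx": 0,"ty": 0,"tz": 0,"wx": 0,"wy": 0,"wz": 0,"gripper": 0},
    {"tx": 0,"ty": 0,"tz": 0,"wx": 0,"wy": 0,"wz": 0,"gripper": 0},
    {"tx": 0,"ty": 0,"tz": 0,"wx": 0,"wy": 0,"wz": 0,"gripper": 0},
    {"tx": 0,"ty": 0,"tz": 0,"wx": 0,"wy": 0,"wz": 0,"gripper": 0},
    {"tx": 0,"ty": 0,"tz": -15,"wx": 0,"wy": 0,"wz": 0,"gripper": 0},
    {"tx": 0,"ty": 0,"tz": -30,"wx": 0,"wy": 0,"wz": 0,"gripper": 0},
    {"tx": 0,"ty": 0,"tz": -36,"wx": 0,"wy": 0,"wz": 0,"gripper": 0},
    {"tx": 0,"ty": 0,"tz": -36,"wx": 0,"wy": 0,"wz": 0,"gripper": 0},
    {"tx": 30,"ty": 0,"tz": 0,"wx": 0,"wy": 0,"wz": 0,"gripper": 0},
    {"tx": 30,"ty": 0,"tz": 0,"wx": 0,"wy": 0,"wz": 0,"gripper": 0},
  ],
)

```text
clock: 37.53
ee_pos: [0.5315, 0.167, 0.3006]
eef_rot: [179.9, 0.3, -175.3]
ft_force: [0.1, -0.2, -1.0]
gripper_width: 0.0878
```

Call:
send_rows(
  deltas=[
    {"tx": 30,"ty": 0,"tz": 0,"wx": 0,"wy": 0,"wz": 0,"gripper": 0},
    {"tx": 10,"ty": -20,"tz": 0,"wx": 0,"wy": 0,"wz": 0,"gripper": 0},
    {"tx": 0,"ty": 0,"tz": 0,"wx": 0,"wy": 0,"wz": 0,"gripper": 0},
  ],
)

```text
clock: 37.78
ee_pos: [0.4893, 0.1417, 0.2982]
eef_rot: [-179.9, -0.1, -175.2]
ft_force: [0.7, -0.5, -0.4]
gripper_width: 0.0877
```

```bash
python3 -c "
from h import *
for n in ('scene','top'):
  a=cap(n);show(a,spot_point,['gourd','tray_in','infuser0','infuser0_eye','sash_grip'])
  f=a['frame'];
  if n=='scene': cv2.imwrite('pics/g7.png',cv2.resize(f[140:370,240:430],None,fx=2.6,fy=2.6,interpolation=cv2.INTER_CUBIC)[:,:,::-1])
to((.511,-.042,.2),184.8)"
```

```text
gourd [([0.588, 0.172, 0.115], 0.81), ([0.614, -0.052, 0.153], 0.21)]
tray_in [([0.604, 0.173, 0.115], 0.78)]
infuser0 [([0.615, -0.143, 0.15], 0.74), ([0.613, -0.052, 0.151], 0.69), ([0.353, -0.072, -0.002], 0.61), ([0.625, -0.23, 0.151], 0.6), ([0.343, 0.074, 0.003], 0.6), ([0.604, 0.037, 0.149], 0.54), ([0.617, -0.146, 0.235], 0.33), ([0.631, -0.232, 0.239], 0.24), ([0.624, -0.035, 0.003], 0.19)]
infuser0_eye [([0.629, -0.232, 0.237], 0.74)]
sash_grip [([0.512, -0.04, 0.115], 0.66), ([0.622, -0.034, -0.001], 0.4)]
gourd []
tray_in [([0.601, 0.17, 0.118], 0.78)]
infuser0 [([0.35, -0.071, 0.001], 0.76), ([0.623, -0.236, 0.154], 0.68), ([0.352, 0.073, 0.004], 0.65), ([0.604, 0.037, 0.152], 0.62), ([0.609, -0.057, 0.149], 0.62), ([0.614, -0.138, 0.152], 0.6)]
infuser0_eye [([0.626, -0.233, 0.235], 0.78)]
sash_grip [([0.514, -0.041, 0.113], 0.8)]
yaw now -175.2 wz -0.000  tx -3.5 ty -186.5 tz 98.0 at [0.4919 0.1436 0.298 ] w 0.0882 F [-0.1 -0.3  0.4] t 38.4
```

View pics/g7.png

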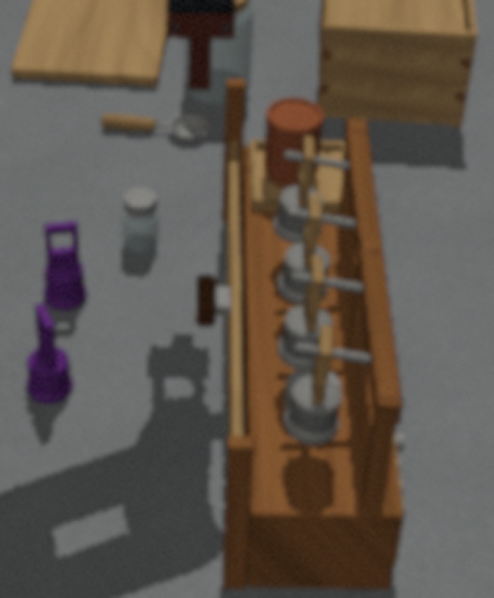

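All four infusers hang on pegs and the gourd stands in the tray, about 15 mm forward of centre and within the limit. Now for the sash.

Call:
send_rows(
  deltas=[
    {"tx": -1,"ty": -30,"tz": 0,"wx": 0,"wy": 0,"wz": 0,"gripper": 0},
    {"tx": -1,"ty": -36,"tz": 0,"wx": 0,"wy": 0,"wz": 0,"gripper": 0},
    {"tx": -1,"ty": -36,"tz": 0,"wx": 0,"wy": 0,"wz": 0,"gripper": 0},
    {"tx": -1,"ty": -36,"tz": 0,"wx": 0,"wy": 0,"wz": 0,"gripper": 0},
    {"tx": 0,"ty": -30,"tz": 0,"wx": 0,"wy": 0,"wz": 0,"gripper": 0},
    {"tx": 0,"ty": -18,"tz": 0,"wx": 0,"wy": 0,"wz": 0,"gripper": 0},
    {"tx": 0,"ty": 0,"tz": 30,"wx": 0,"wy": 0,"wz": 0,"gripper": 0},
    {"tx": 0,"ty": 0,"tz": 36,"wx": 0,"wy": 0,"wz": 0,"gripper": 0},
    {"tx": 0,"ty": 0,"tz": 30,"wx": 0,"wy": 0,"wz": 0,"gripper": 0},
    {"tx": 0,"ty": 0,"tz": 0,"wx": 0,"wy": 0,"wz": 0,"gripper": 0},
  ],
)

```text
clock: 39.22
ee_pos: [0.5077, -0.0415, 0.1972]
eef_rot: [179.9, -0.5, -175.3]
ft_force: [-1.1, 0.4, -1.0]
gripper_width: 0.0879
```

```bash
python3 -c "
from h import *
to((.512,-.0415,.113),184.8)"
```

```text
yaw now -175.3 wz -0.001  tx -4.3 ty -0.4 tz 84.2 at [ 0.5077 -0.0415  0.1972] w 0.0879 F [-1.1  0.4 -1. ] t 39.2
```

Call:
send_rows(
  deltas=[
    {"tx": -1,"ty": 0,"tz": 25,"wx": 0,"wy": 0,"wz": 0,"gripper": 0},
    {"tx": 0,"ty": 0,"tz": 30,"wx": 0,"wy": 0,"wz": 0,"gripper": 0},
    {"tx": 0,"ty": 0,"tz": 25,"wx": 0,"wy": 0,"wz": 0,"gripper": 0},
    {"tx": 0,"ty": 0,"tz": 5,"wx": 0,"wy": 0,"wz": 0,"gripper": 0},
    {"tx": 0,"ty": 0,"tz": 0,"wx": 0,"wy": 0,"wz": 0,"gripper": 255},
    {"tx": 0,"ty": 0,"tz": 0,"wx": 0,"wy": 0,"wz": 0,"gripper": 255},
    {"tx": 0,"ty": 0,"tz": 0,"wx": 0,"wy": 0,"wz": 0,"gripper": 255},
    {"tx": 0,"ty": 0,"tz": 0,"wx": 0,"wy": 0,"wz": 0,"gripper": 255},
    {"tx": 0,"ty": 0,"tz": 0,"wx": 0,"wy": 0,"wz": 0,"gripper": 255},
    {"tx": 0,"ty": 0,"tz": 0,"wx": 0,"wy": 0,"wz": 0,"gripper": 255},
  ],
)

```text
clock: 40.05
ee_pos: [0.5127, -0.0416, 0.1181]
eef_rot: [-180.0, 0.1, -175.2]
ft_force: [-0.0, 0.3, -0.4]
gripper_width: 0.0515
```

Call:
send_rows(
  deltas=[
    {"tx": 0,"ty": 0,"tz": 0,"wx": 0,"wy": 0,"wz": 0,"gripper": 255},
    {"tx": 0,"ty": 0,"tz": 0,"wx": 0,"wy": 0,"wz": 0,"gripper": 255},
    {"tx": 0,"ty": 0,"tz": -3,"wx": 0,"wy": 0,"wz": 0,"gripper": 255},
    {"tx": 0,"ty": 0,"tz": -8,"wx": 0,"wy": 0,"wz": 0,"gripper": 255},
    {"tx": 0,"ty": 0,"tz": -12,"wx": 0,"wy": 0,"wz": 0,"gripper": 255},
    {"tx": 0,"ty": 0,"tz": -12,"wx": 0,"wy": 0,"wz": 0,"gripper": 255},
    {"tx": 0,"ty": 0,"tz": -12,"wx": 0,"wy": 0,"wz": 0,"gripper": 255},
  ],
)

```text
clock: 40.63
ee_pos: [0.5127, -0.0415, 0.164]
eef_rot: [180.0, 0.0, -175.3]
ft_force: [6.5, -0.3, -11.6]
gripper_width: 0.0497
```

```bash
python3 -c "
from h import *
to((.512,-.0415,.233),184.8)
a=cap('scene');show(a,spot_point,['sash_grip'])"
```

```text
yaw now -175.3 wz -0.001  tx 0.7 ty 0.1 tz -69.0 at [ 0.5127 -0.0415  0.164 ] w 0.0497 F [  6.5  -0.3 -11.6] t 40.6
sash_grip [([0.511, -0.04, 0.157], 0.7)]
```

Call:
send_rows(
  deltas=[
    {"tx": 0,"ty": 0,"tz": -12,"wx": 0,"wy": 0,"wz": 0,"gripper": 255},
    {"tx": 0,"ty": 0,"tz": -12,"wx": 0,"wy": 0,"wz": 0,"gripper": 255},
    {"tx": 0,"ty": 0,"tz": -12,"wx": 0,"wy": 0,"wz": 0,"gripper": 255},
    {"tx": 0,"ty": 0,"tz": -12,"wx": 0,"wy": 0,"wz": 0,"gripper": 255},
    {"tx": 0,"ty": 0,"tz": -10,"wx": 0,"wy": 0,"wz": 0,"gripper": 255},
    {"tx": 0,"ty": 0,"tz": -6,"wx": 0,"wy": 0,"wz": 0,"gripper": 255},
    {"tx": 0,"ty": 0,"tz": -3,"wx": 0,"wy": 0,"wz": 0,"gripper": 255},
  ],
)

```text
clock: 41.32
ee_pos: [0.5127, -0.0415, 0.2308]
eef_rot: [-180.0, 0.1, -175.3]
ft_force: [6.1, -0.3, -10.7]
gripper_width: 0.05
```

Call:
send_rows(
  deltas=[
    {"tx": 0,"ty": 0,"tz": -2,"wx": 0,"wy": 0,"wz": 0,"gripper": 255},
    {"tx": 0,"ty": 0,"tz": -2,"wx": 0,"wy": 0,"wz": 0,"gripper": 255},
  ],
)

```text
clock: 41.48
ee_pos: [0.5126, -0.0415, 0.2343]
eef_rot: [180.0, 0.1, -175.2]
ft_force: [6.3, 0.1, -10.7]
gripper_width: 0.0499
```

Call:
send_rows(
  deltas=[
    {"tx": 0,"ty": 0,"tz": -2,"wx": 0,"wy": 0,"wz": 0,"gripper": 255},
    {"tx": 0,"ty": 0,"tz": -2,"wx": 0,"wy": 0,"wz": 0,"gripper": 255},
  ],
)

```text
clock: 41.65
ee_pos: [0.5126, -0.0415, 0.2381]
eef_rot: [180.0, 0.0, -175.2]
ft_force: [8.2, -0.0, -30.4]
gripper_width: 0.0501
```

Call:
send_rows(
  deltas=[
    {"tx": 0,"ty": 0,"tz": -1,"wx": 0,"wy": 0,"wz": 0,"gripper": 255},
    {"tx": 0,"ty": 0,"tz": 0,"wx": 0,"wy": 0,"wz": 0,"gripper": 255},
  ],
)

```text
clock: 41.82
ee_pos: [0.5126, -0.0415, 0.2381]
eef_rot: [180.0, 0.0, -175.3]
ft_force: [9.8, -0.2, -19.1]
gripper_width: 0.05
```

Call:
send_rows(
  deltas=[
    {"tx": 0,"ty": 0,"tz": 0,"wx": 0,"wy": 0,"wz": 0,"gripper": 0},
    {"tx": 0,"ty": 0,"tz": 0,"wx": 0,"wy": 0,"wz": 0,"gripper": 0},
    {"tx": 0,"ty": 0,"tz": 0,"wx": 0,"wy": 0,"wz": 0,"gripper": 0},
    {"tx": 0,"ty": 0,"tz": 0,"wx": 0,"wy": 0,"wz": 0,"gripper": 0},
    {"tx": 0,"ty": 0,"tz": -20,"wx": 0,"wy": 0,"wz": 0,"gripper": 0},
    {"tx": 0,"ty": 0,"tz": -30,"wx": 0,"wy": 0,"wz": 0,"gripper": 0},
    {"tx": 0,"ty": 0,"tz": -30,"wx": 0,"wy": 0,"wz": 0,"gripper": 0},
    {"tx": 25,"ty": 0,"tz": 0,"wx": 0,"wy": 0,"wz": 0,"gripper": 0},
    {"tx": 30,"ty": 0,"tz": 0,"wx": 0,"wy": 0,"wz": 0,"gripper": 0},
    {"tx": 25,"ty": 0,"tz": 0,"wx": 0,"wy": 0,"wz": 0,"gripper": 0},
  ],
)

```text
clock: 42.65
ee_pos: [0.4312, -0.0482, 0.3207]
eef_rot: [-180.0, 0.0, -175.2]
ft_force: [0.7, -0.5, 0.4]
gripper_width: 0.0877
```

Call:
send_rows(
  deltas=[
    {"tx": 0,"ty": 0,"tz": 0,"wx": 0,"wy": 0,"wz": 0,"gripper": 0},
    {"tx": 0,"ty": 0,"tz": 0,"wx": 0,"wy": 0,"wz": 0,"gripper": 0},
    {"tx": 0,"ty": 0,"tz": 0,"wx": 0,"wy": 0,"wz": 0,"gripper": 0},
    {"tx": 0,"ty": 0,"tz": 0,"wx": 0,"wy": 0,"wz": 0,"gripper": 0},
  ],
)

```text
clock: 42.98
ee_pos: [0.4335, -0.0482, 0.3204]
eef_rot: [-180.0, 0.1, -175.2]
ft_force: [-0.5, 1.0, 0.5]
gripper_width: 0.0877
```

```bash
python3 -c "
from h import *
for n in ('scene','top'):
  a=cap(n,'f'+n);show(a,spot_point,['gourd','infuser0','infuser0_eye','sash_grip','shaker','puck'])
print(observe()['ft_force'],observe()['ee_pos'])"
```

```text
gourd [([0.587, 0.168, 0.116], 0.95)]
infuser0 [([0.615, -0.141, 0.15], 0.84), ([0.344, 0.069, 0.002], 0.84), ([0.623, -0.233, 0.153], 0.82), ([0.612, -0.054, 0.15], 0.81), ([0.606, 0.039, 0.15], 0.57), ([0.357, -0.074, -0.002], 0.56)]
infuser0_eye [([0.63, -0.232, 0.24], 0.7), ([0.602, 0.172, 0.116], 0.68)]
sash_grip [([0.511, -0.041, 0.233], 0.95)]
shaker [([0.42, 0.169, -0.002], 0.62)]
puck [([0.624, -0.167, 0.11], 0.52)]
gourd [([0.591, 0.172, 0.113], 0.71)]
infuser0 [([0.347, 0.072, 0.005], 0.8), ([0.351, -0.071, -0.001], 0.73), ([0.624, -0.236, 0.154], 0.72), ([0.439, -0.389, -0.001], 0.7), ([0.614, -0.143, 0.154], 0.69), ([0.605, 0.036, 0.152], 0.57), ([0.61, -0.059, 0.153], 0.56)]
infuser0_eye [([0.627, -0.233, 0.233], 0.58), ([0.615, 0.035, 0.243], 0.43), ([0.615, -0.059, 0.233], 0.41)]
sash_grip [([0.512, -0.042, 0.234], 0.62)]
shaker [([0.424, 0.172, 0.001], 0.48)]
puck [([0.62, -0.171, 0.108], 0.65)]
[ 0.16387419 -0.6150284   1.16820081] [ 0.43251313 -0.04816811  0.32017232]
```

View pics/fscene.png

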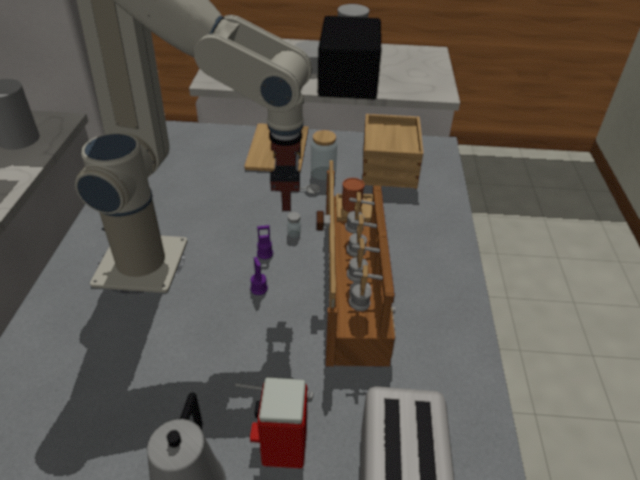

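The four infusers hang on the pegs, the gourd is in the tray, the sash is up, and the bystanders and purple look-alikes haven't moved. I'm handing in.

```bash
python3 -c "
from h import *
print(ctrl.hand_in())"
```

```text
the job is handed in; nothing more can be done
None
```

The job is done and handed in at about 43 s on the robot's clock. I slid the sash down to its stop and hung all four bamboo-handled infusers, one on each peg. The gourd went into the tray, and I then slid the sash back up to its top stop. The hand-in gives no verdict, so these results rest on my last checks:

- **Infusers:** all four are upright with their feet about 150 mm above the counter. That puts the holes about 8 mm below peg middle, 8 to 14 mm towards the tips and close to the peg axes. Each one met its peg when lowered, before I let go.
- **Gourd:** it was knocked a few centimetres while I was hanging the last infuser, so I located it again before picking it up. It stands upright on the tray floor, about 15 mm forward of the centre (limit 24 mm).
- **Sash:** the handle reads 233–234 mm above the counter, which is fully up. I also felt the stop, with the force rising from about 11 N to 30 N.
- **Other things:** the shaker and flat tin measured in place. The canister, dispenser, bombilla, teaspoon and both purple look-alikes look unmoved in the last pictures. The arm was clear of everything.

No check failed. The two cameras disagreed by up to 4–5 mm on some points, such as the gourd's position, which is within their stated accuracy.

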